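Load a nameplate blank in the engraver and start job 5-2

ROBOT

A 6-joint arm with a two-finger parallel gripper is mounted at the origin on the work surface. World frame = base frame: x ahead of the robot, y to its left, z up, the work surface at z = 0. Lengths are in m, angles in rad, forces in N, time in s.
With the tool pointing down it reaches from about 0.25 to 0.725 m from the base axis. Payload 4 kg.
Tool frame: the origin (TCP) lies at the very end of the fingers, on their centre line; the grasp point (between the pads) lies 19 mm behind it; y points along the fingers, z is the direction in which the jaws open and shut, and the axes are right-handed (so a half turn about y gives the same grasp; the last joint's range is limited). The gripper opens to 85 mm and grips with 20 to 120 N. Pads are 22 mm wide; open, the fingers measure 114 mm over their backs; the gripper's body (76 mm by 85 mm) begins 54 mm behind the grasp point. The pads swing forward as they close: fully open they stand 13 mm farther back than shut.
Start: joints at [1.31, 0.241, 0.005, 1.335, 0, 1.571], TCP at [0.129, 0.483, 0.231] pointing down, gripper open.
Joint ranges: [-2.72, 2.72], [-1.05, 1.87], [-1.09, 1.28], [-1.99, 2.15], [-1.42, 1.44], [-3.14, 3.14]. Speed limits (rad/s): [2.79, 2.79, 3.14, 3.14, 3.14, 3.14].

INTERFACE

Orientations are given as a unit quaternion [x, y, z, w].
In Python, from workcell import bot gives the robot as it stands. The module is installed in compiled form; this text tells all that it offers.
- The arm moves only by the tool move_arm, never from a script. Its argument "increments" is a list of rows, each an object with "grip": the closure, from 0 (fully open) to 1 (shut); "linear": the shift along the tool's x, y, z scaled (see below), a list of three; "twist": the turn about the tool's y scaled (see below). A call has exactly 5 rows; each row shifts and turns the pose as measured when the row begins, along the tool's axes as they then stand; what a row does not reach is not made up. The controller multiplies each number of a shift by 0.2 m and each number of a turn by 2 rad. A row lasts 1/10 s, in which the tool goes at most 50 mm and 8.59 degrees, less where a joint would pass 70% of its speed; a pose out of reach is approached as far as the arm can. A call with a number of a shift or a turn outside -1 to 1 is refused whole. A call with a gripper value outside its range is refused whole. The fingers move at their own pace and stop on an object; the grip force is fixed at half the most. Time passes only in rows, so rows that do not move let the fingers close, or fill a call up. It gives the time, the measured TCP pose, the force and the opening at its end, in the units of the state.
- bot.get_obs(): the state, without advancing time (a new reading comes with each control period).
- bot.camera(name): name is "scene" or "top"; returns (picture, depth): 480x640x3 uint8, blue, green, red; 480x640 float32, m along the optical axis (not along the pixel's ray), 0 where there is no reading.
- bot.camera_params(name): a dict with "camera_matrix" (3x3 intrinsics, pixels), "dist" ([k1, k2, p1, p2, k3] as OpenCV has them; the pictures are not rectified), "rvec" (rotation vector, rad) and "tvec" (3), from world to camera coordinates, as OpenCV has them. Camera axes: x right, y down, z forward; pixel columns grow to the right and rows downward; lengths in m; the calibration is good to about 2 mm. A picture is of the moment at which its call begins. camera_params takes no time and is no camera call.
- bot.job_done(): hands the job in, once; it reports no verdict.
The state is a dict: "clock": time; "joint_pos": joint angles; "joint_vel": joint speeds; "tau": joint torques, N m; "eef_pos": TCP position; "tool_rot": TCP orientation; "ft_force": force on the tool from outside, world axes, zero at the start; "ft_torque": the same for the moment, N m; "grip_width": finger opening in m.
Only numpy, scipy, OpenCV 4.12 (cv2) and the standard library are available. Lean on these libraries where they do the work, as an engineer would, in place of code of your own. Each camera call takes 0.05 s, during which the arm holds its last target. There are 200 camera calls.

TASK

Take the oblong nameplate blank by its ends out of the stock tray, set it down on the bench, take it again by its long sides and lay it flat in the engraver's open drawer, crosswise between the two low cleats, without dropping it in. Slide the drawer fully shut, then key in job 5-2 (number keys in two rows of three, seen facing the drawer front: 1-2-3 left to right in the row farther from it, 4-5-6 in the nearer one) and press the long start bar, pushing one key at a time right down for a moment and letting it up before the next. Press no other key, no key before the drawer is shut, and leave everything else where it lies.

Things in the scene. Friction and masses are not known exactly. Their poses are not given: they have to be found in the camera images.
- blank: the oblong nameplate blank to be engraved: plain light wood block 60 (own x) x 40 (own y) x 24 high, about 45 g; origin at the centre of its underside, z up. It starts lying in one of the tray's three compartments, long side along the compartment. The bench between the tray and the open drawer is clear.
- tray: plywood stock tray fixed to the bench, 170 (own x) x 156 (own y) x 38 high; origin: centre of its underside. Three compartments run along own x, each 160 long x 46 wide inside, centred at own y -50, 0, +50; floor 8 above the bench, walls 30 above that floor (the blank's top is 6 below the wall tops). Which blank lies in which compartment varies.
- engraver: desk engraver fixed to the bench, white housing 340 deep (own x) x 300 wide (own y) x 150 high; origin: centre of its underside; own +x points from the front (drawer side) to the back, own +y to the left of someone facing the front. Drawer in the left half of the front; number keys and start bar on the top at the right; amber window at the back of the top.
- drawer (a joint): how far the drawer is pulled out, m: 0 = fully shut, it starts 0.150 to 0.160 open (stop at 0.165). It slides along the engraver's own x, stays where it is left, about 1.5 N of friction, a hard stop when shut.
- drawer_bay (a point): centre of the blank's place on the drawer floor, 30 above the bench; moves with the drawer. x points into the machine along the slide, y left across the drawer, z up. Drawer 72 wide inside, walls 45 high; two cleats 4 high x 6 wide run along y, 48 apart inside; the blank lies flat between them, 60 mm length along y. Clear drawer length 72 before this point, 90 behind.
- drawer_handle (a point): middle of the drawer's bow handle: a 10 mm round bar, 68 long across the drawer, 52 above the bench, its axis 30 out from the front panel's face (panel 10 thick, 106 wide, 14 to 90 above the bench; shut, it sits against the housing's front). Axes as drawer_bay; pushing the bar towards +x shuts the drawer.
- start_bar (a joint): start bar, m pressed: 0 = up, 0.005 = fully down; springs back; 1.8 N to start moving, 4.8 N fully down; counts as pressed beyond 0.0038 for 0.1 s.
- start_bar_top (a point): centre of the top of the start bar: the one long key, 24 (own x) x 100 (own y), nearest the front edge of the machine's top; its top stands 10 above the panel, 160.5 above the bench; axes as the engraver's
- key1 (a joint): number key 1, m pressed: 0 = up, 0.005 = fully down; same spring and count as the start bar
- key2 (a joint): number key 2, m pressed: 0 = up, 0.005 = fully down; same spring and count as the start bar
- key2_top (a point): centre of the top of number key 2: rear row (farther from the drawer front), middle as seen by someone facing the machine's front; square cap 24 x 24, keys 42 apart centre to centre, 160.5 above the bench
- key3 (a joint): number key 3, m pressed: 0 = up, 0.005 = fully down; same spring and count as the start bar
- key4 (a joint): number key 4, m pressed: 0 = up, 0.005 = fully down; same spring and count as the start bar
- key5 (a joint): number key 5, m pressed: 0 = up, 0.005 = fully down; same spring and count as the start bar
- key5_top (a point): centre of the top of number key 5: front row (between the rear row and the start bar), middle as seen by someone facing the machine's front; square cap 24 x 24, keys 42 apart centre to centre, 160.5 above the bench
- key6 (a joint): number key 6, m pressed: 0 = up, 0.005 = fully down; same spring and count as the start bar
- disc_blank: round wooden blank, 40 dia x 22 high, lying flat in one compartment of the tray; a bystander, loose; origin at the centre of its underside
- square_blank: square wooden blank, 36 x 36 x 16 high, lying flat in one compartment of the tray; a bystander, loose; origin at the centre of its underside
- glue_jar: glue jar, 68 dia x 85 high, standing; a bystander, loose; origin at the centre of its underside
- whetstone: grey sharpening stone on a wooden base, 220 (own x) x 80 x 42 high; a bystander, loose; origin at the centre of its underside
- chisel: wood chisel lying down, 165 long along own x (85 behind to 80 ahead of the origin), 22 wide, 20 high; a bystander, loose; origin at the underside, near the ferrule
- brush_cup: white cup with brushes, 72 dia x 95 high, brushes to 200 high; a bystander, loose; origin at the centre of its underside
Things that resemble listed ones, but are neither listed nor needed, are in the scene too. What is shaped like the blank but green is not meant.

How it is judged:
On the way, in this order (a step that is already met when the one before it is completed fails the run):
1. the oblong blank rests flat on the bench, let go (height (world z) of blank below 0.004 m and angle between blank's own z axis and vertical below 0.1 rad and linear speed of blank below 0.03 m/s and contact force between the fingers and blank below 0.1 N), for 0.1 s.
2. the blank lies flat in the open drawer, crosswise between the cleats, let go (x of blank in the frame of drawer_bay between -0.007 and 0.007 m and y of blank in the frame of drawer_bay between -0.009 and 0.009 m and z of blank in the frame of drawer_bay between -0.003 and 0.003 m and angle between the x axis of blank and the y axis of drawer_bay, either way round below 0.2 rad and angle between blank's own z axis and vertical below 0.05 rad and contact force between the fingers and blank below 0.1 N and value of joint drawer above 0.05 m), for 0.1 s.
3. the drawer is fully shut with the blank in its place (x of blank in the frame of drawer_bay between -0.007 and 0.007 m and y of blank in the frame of drawer_bay between -0.009 and 0.009 m and z of blank in the frame of drawer_bay between -0.003 and 0.003 m and angle between the x axis of blank and the y axis of drawer_bay, either way round below 0.2 rad and angle between blank's own z axis and vertical below 0.05 rad and value of joint drawer below 0.003 m), for 0.1 s.
4. key 5 is pressed down, alone (value of joint key5 above 0.0038 m and value of joint each of key1, key2, key3, key4, key6, start_bar below 0.002 m), for 0.1 s.
5. key 5 is up and key 2 is pressed down, alone (value of joint key2 above 0.0038 m and value of joint each of key1, key3, key4, key5, key6, start_bar below 0.002 m), for 0.1 s.
6. the number keys are up and the start bar is pressed down, alone (value of joint start_bar above 0.0038 m and value of joint each of key1, key2, key3, key4, key5, key6 below 0.002 m), for 0.1 s.
At the end, for the whole second after the job is handed in: The drawer is shut to within 3 mm; the blank lies flat and still on the drawer floor between the cleats, its length across the drawer (within 7 mm of the bay's centre along the slide, 9 mm across, about 11 degrees); all keys are up (all of step 3 and contact force between the fingers and blank below 0.1 N and linear speed of blank below 0.02 m/s and value of joint each of key1, key2, key3, key4, key5, key6, start_bar below 0.002 m); the robot touches nothing.
It fails at once if a number key other than 5 and 2 is pressed (value of joint any of key1, key3, key4, key6 above 0.003 m).
It fails at once if a key is pressed while the drawer is not shut (value of joint drawer above 0.005 m and value of joint any of key5, key2, start_bar above 0.003 m).
It fails at once if the blank is dropped or flung in the drawer (faster than 0.5 m/s there) (x of blank in the frame of drawer_bay between -0.06 and 0.06 m and y of blank in the frame of drawer_bay between -0.04 and 0.04 m and z of blank in the frame of drawer_bay below 0.05 m and linear speed of blank above 0.5 m/s).
It fails at once if a bystander is moved more than 30 mm or tipped over (distance of any of disc_blank, square_blank, glue_jar, whetstone, chisel, brush_cup from where it was at the start of the episode above 0.03 m or angle between any of disc_blank, square_blank, glue_jar, whetstone, chisel, brush_cup's own z axis and vertical above 0.4 rad).
It also fails if it takes over 72 s, if anything falls off the work surface, if the arm or the gripper's body presses on something with over 40 N, if the wrist force passes 120 N, or if a joint passes its speed limit or range.

## Working session

There is one attempt and no reset: what is moved stays moved. The work goes in short steps, Python scripts to look and compute and a tool call to move; the robot and the scene stay as the last step left them, time stands still between calls to the robot, and variables do not carry over. Pictures are saved under pics/ and viewed, about 8 in all and at most 12, crops included, and the job is handed in when it is done.

Besides the shell and the picture viewer there is one more tool, called after "Request:" by a JSON object that holds its "method" and its "body". move_arm: Moves the arm, as the interface text tells. Its arguments: {"type":"object","properties":{"increments":{"type":"array"}},"required":["increments"]}

```bash
mkdir -p pics; cat > h.py <<'E'
import numpy as np, cv2
from workcell import bot
from scipy.spatial.transform import Rotation as R
def world(name, d):
    """per-pixel world points"""
    p=bot.camera_params(name); K=np.array(p["camera_matrix"]); 
    v,u=np.mgrid[0:480,0:640]
    n=cv2.undistortPoints(np.stack([u,v],-1).reshape(-1,1,2).astype(np.float64),K,np.array(p["dist"])).reshape(480,640,2)
    c=np.dstack([n*d[...,None],d]); Rm=cv2.Rodrigues(np.array(p["rvec"]))[0]
    return (c-np.array(p["tvec"]).reshape(3))@Rm
def snap(name,tag):
    im,d=bot.camera(name); cv2.imwrite(f"pics/{tag}.png",im); W=world(name,d); np.savez(f"{tag}.npz",im=im,W=W,d=d); return im,d,W
E
python3 - <<'E'
from h import *
for n in("scene","top"): im,d,W=snap(n,n+"0"); print(n,W[::80,::80].round(2)[...,2].tolist())
o=bot.get_obs(); print(o); print(R.from_quat(o["tool_rot"]).as_matrix().round(3))
E
```

```text
scene [[-0.13, -0.22, -0.34, -0.5, -0.43, -0.22, -0.08, 0.49], [0.15, 0.09, 0.0, 0.05, 0.01, 0.0, 0.31, -0.08], [-0.01, 0.04, 0.15, 0.15, 0.0, -0.0, 0.05, 0.0], [-0.76, -0.45, 0.02, 0.05, 0.04, -0.0, 0.0, -0.0], [-0.75, -0.75, 0.0, 0.05, 0.04, 0.01, 0.0, -0.0], [-0.75, -0.75, -0.74, 0.0, 0.0, 0.08, 0.0, 0.0]]
top [[-0.71, -0.74, -0.75, -0.75, -0.75, -0.75, -0.75, -0.75], [-0.06, -0.76, -0.75, -0.75, -0.76, -0.76, -0.75, -0.75], [-0.07, 0.15, -0.0, 0.0, 0.0, -0.0, 0.15, -0.0], [-0.59, 0.09, -0.0, 0.01, -0.0, 0.03, 0.15, 0.0], [-0.6, 0.09, -0.0, 0.0, 0.0, -0.0, 0.0, 0.0], [-0.59, 0.0, -0.0, 0.0, 0.0, 0.0, 0.0, 0.01]]
{'clock': 0.1, 'joint_pos': array([ 1.31002771e+00,  2.41339238e-01,  3.82817312e-03,  1.33518511e+00,
       -4.24517115e-06,  1.57084218e+00]), 'joint_vel': array([ 0.00031808, -0.0032429 ,  0.00349219,  0.00112532,  0.00098666,
        0.00148876]), 'tau': array([ 7.12160436e-04, -3.73137510e+01,  2.53010041e+01,  1.08609768e-02,
        1.16286178e-04,  2.17536090e-06]), 'eef_pos': array([0.12876468, 0.48254037, 0.23048943]), 'tool_rot': array([ 0.70176863, -0.09203649,  0.09186483, -0.70043624]), 'ft_force': array([-0.30132614, -0.0090437 ,  0.37885911]), 'ft_torque': array([-0.01581562, -0.01273981, -0.01358004]), 'grip_width': 0.08565251036014897}
[[ 0.966 -0.     0.258]
 [-0.258 -0.002  0.966]
 [ 0.    -1.    -0.002]]
```

View pics/top0.png

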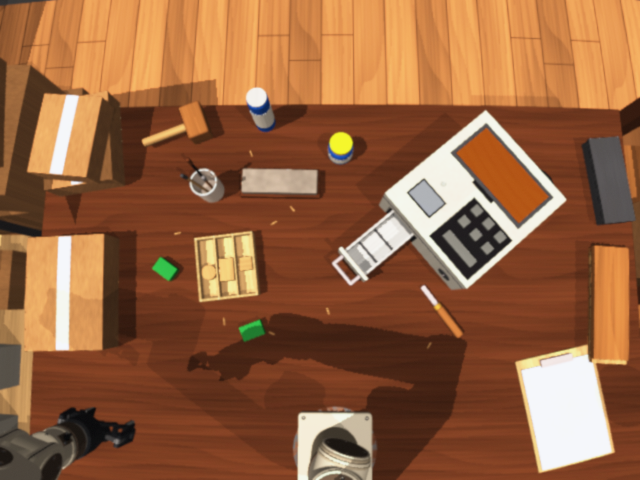

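View pics/scene0.png

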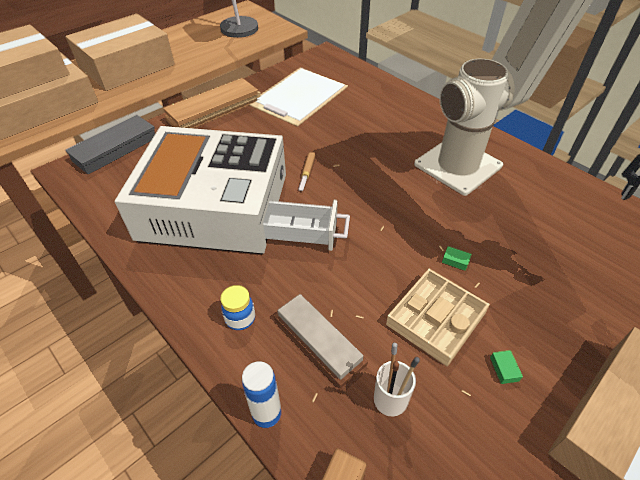

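The top view shows the tray at (227,266) holding three wooden pieces: (208,271), (227,268) and (246,263). Two green decoys lie outside it at (165,268) and (252,330). The engraver is at (475,200), with its open drawer at (375,250). The middle piece looks oblong, so I'll measure it and confirm with a crop.

```bash
python3 - <<'E'
from h import *
z=np.load("top0.npz"); im,W=z["im"],z["W"]
a=cv2.resize(im[225:310,185:270],None,fx=6,fy=6,interpolation=cv2.INTER_CUBIC)
b=cv2.resize(im[190:295,325:515],None,fx=4,fy=4,interpolation=cv2.INTER_CUBIC)
c=np.zeros((510+420,800,3),np.uint8)
cv2.imwrite("pics/tray.png",a)
cv2.imwrite("pics/eng.png",b)
def rect(m,n,W=W):
    p=W[m][:,:2]*1000; r=cv2.minAreaRect(p.astype(np.float32)); print(n,m.sum(),np.round(r[0],1),np.round(r[1],1),round(r[2],2),"z",np.median(W[m][:,2]).round(4))
v,u=np.mgrid[0:480,0:640]; Z=W[...,2]
box=lambda a,b,c,d:(u>=a)&(u<b)&(v>=c)&(v<d)
rect(box(185,268,225,310)&(Z>.034)&(Z<.045),"tray rim")
t=box(190,265,230,305)&(Z>.018)&(Z<.0345)
k,l,s,c=cv2.connectedComponentsWithStats(t.astype(np.uint8),connectivity=4)
for i in range(1,k):
    if s[i,4]>40: print(c[i].round()); rect(l==i,"piece")
rect(box(370,580,100,300)&(Z>.14)&(Z<.158),"housing top")
# scene keys
kk=box(425,520,195,280)&(Z>.1585)&(Z<.166)
k,l,s,c=cv2.connectedComponentsWithStats(kk.astype(np.uint8),connectivity=4)
for i in range(1,k):
    if s[i,4]>15: print(c[i].round()); rect(l==i,"key")
rect(box(330,420,205,290)&(Z>.082)&(Z<.096),"panel top")
rect(box(330,420,205,290)&(Z>.044)&(Z<.06),"handle/walls")
z=np.load("scene0.npz"); W2=z["W"]; Z=W2[...,2]
rect(box(100,300,110,260)&(Z>.145)&(Z<.156),"housing scene",W2)
rect(box(380,500,260,370)&(Z>.034)&(Z<.042),"tray rim scene",W2)
rect(box(320,345,190,260)&(Z>.085)&(Z<.094),"panel top scene",W2)
E
```

```text
tray rim 755 [475.4 291.3] [171.1 158.9] 7.14 z 0.0378
[225. 269.]
piece 400 [474.9 291.6] [158.7  49.9] 7.62 z 0.0307
[205. 271.]
piece 280 [468.5 344.5] [159.9  47.6] 4.96 z 0.0289
[237. 276.]
piece 49 [452.3 261.5] [102.3   3.9] 5.69 z 0.0246
[245. 263.]
piece 182 [484.4 241.2] [35.5 37.1] 7.83 z 0.0238
housing top 15386 [ 640.4 -345.7] [302.6 343.7] 39.63 z 0.1514
[476. 210.]
key 79 [ 603.7 -338.8] [23.7 23.6] 44.23 z 0.1613
[463. 221.]
key 88 [ 576.7 -306.4] [23.3 24.7] 36.64 z 0.1608
[487. 223.]
key 84 [ 571.9 -364.8] [24.  24.9] 38.64 z 0.1603
[475. 234.]
key 81 [ 544.3 -334.2] [23.6 24.8] 35.13 z 0.1608
[499. 236.]
key 84 [ 538.9 -392.5] [23.9 25.1] 43.04 z 0.1607
[460. 249.]
key 352 [ 509.9 -293.7] [99.6 25.2] 40.92 z 0.1609
[487. 248.]
key 88 [ 511.1 -359.6] [22.3 24.8] 41.81 z 0.1608
panel top 189 [ 527.6 -107.5] [124.9 170.9] 40.19 z 0.0899
handle/walls 284 [519.3 -98.4] [144.8 215.2] 39.93 z 0.0554
housing scene 9801 [ 641.5 -343.3] [308.9 343.5] 39.63 z 0.1517
tray rim scene 1169 [475.7 292.5] [173.4 157.1] 7.26 z 0.0383
panel top scene 125 [480.8 -41.5] [105.    9.8] 39.76 z 0.0904
```

View pics/tray.png

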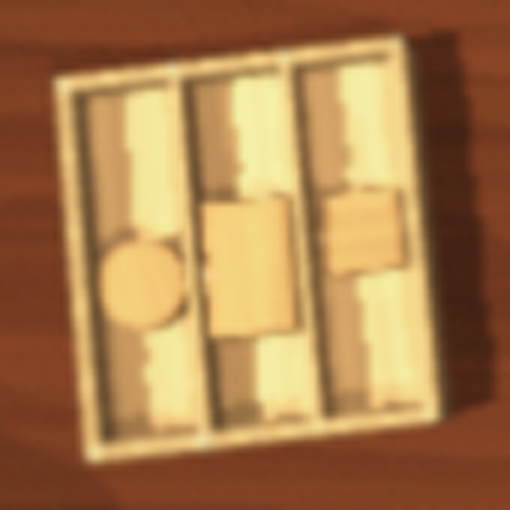

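View pics/eng.png

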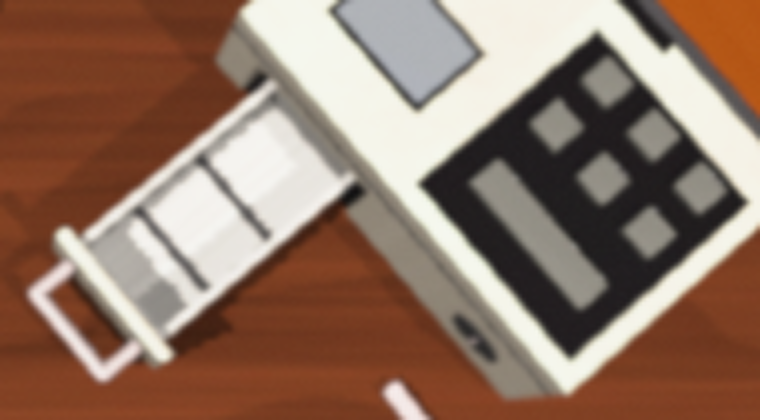

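The middle piece, (227,269) in the full picture, is oblong and about 60x40; the left one is the disc and the right one the square. The keys run along own y as expected. Next I'll refine the blank and bay positions and write a helper that turns targets into rows.

```bash
cat >> h.py <<'E'
YE=np.deg2rad(-50.37); EX=np.array([np.cos(YE),np.sin(YE)]); EY=np.array([-EX[1],EX[0]])
def at(name,u,v,z):
    """world point on height z seen at pixel"""
    p=bot.camera_params(name); n=cv2.undistortPoints(np.array([[[u,v]]],float),np.array(p["camera_matrix"]),np.array(p["dist"]))[0,0]
    Rm=cv2.Rodrigues(np.array(p["rvec"]))[0]; c=-Rm.T@np.array(p["tvec"]).reshape(3); r=Rm.T@np.r_[n,1]; return c+r*(z-c[2])/r[2]
def plan(*targets,step=.049,tw=.148):
    """targets: (x,y,z,yaw_deg of tool z); rows (tool axes, scaled) via straight segments"""
    o=bot.get_obs(); M=R.from_quat(o["tool_rot"]).as_matrix(); p=np.array(o["eef_pos"]); yaw=np.arctan2(M[1,2],M[0,2])
    print("now",p.round(4),"yaw",np.rad2deg(yaw).round(2),"t",round(o["clock"],2),"F",np.round(o["ft_force"],1),"w",round(o["grip_width"],4),"q",np.round(o["joint_pos"],2))
    for t in targets:
        d=np.array(t[:3])-p; dy=np.deg2rad(t[3])-yaw; n=max(int(np.ceil(np.linalg.norm(d)/step)),int(np.ceil(abs(dy)/tw)),1)
        for i in range(n):
            z=np.array([np.cos(yaw),np.sin(yaw),0]); y=np.array([0,0,-1.]); x=np.cross(y,z)
            s=d/n; print("  lin",[round(float(s@a)/.2,3) for a in (x,y,z)],"tw",round(-dy/n/2,3)); yaw+=dy/n
        p=np.array(t[:3]); print("  --")
E
python3 - <<'E'
from h import *
pc=[(205,203),(292,193),(298,330),(212,338)]
q=np.array([at("top",185+a/6-.4,225+b/6-.4,.032) for a,b in pc])*1000
print(q.round(1).tolist()); c=q.mean(0)
e=[np.linalg.norm(q[i]-q[(i+1)%4]).round(1) for i in range(4)]; print("blank",c.round(1),e)
T=np.array([475.5,291.9]); a=np.deg2rad(7.2); tx=np.array([np.cos(a),np.sin(a)]); d=c[:2]-T
print("own x,y",(d@tx).round(1),(d@[-tx[1],tx[0]]).round(1))
z=np.load("top0.npz"); W=z["W"]
m=np.zeros((480,640),bool); m[240:290,205:250]=1
b=m&(W[...,2]>.0295)&(W[...,2]<.0345); D=(W[...,:2]*1000-T); lx=D@tx; ly=D@np.array([-tx[1],tx[0]])
b&=(abs(ly)<19); print("by depth own x range",np.percentile(lx[b],[0,2,50,98,100]).round(1),np.percentile(ly[b],[2,98]).round(1))
lines=[(140,208),(205,285),(203,155),(266,237)]
P=np.array([at("top",325+a/4-.4,190+b/4-.4,.034) for a,b in lines])*1000; B=P.mean(0); E0=np.array([641,-344.5])
print("bay",B.round(1),"eng",((B[:2]-E0)@EX).round(1),((B[:2]-E0)@EY).round(1))
L=(W[...,:2]*1000-E0); X=L@EX; Y=L@EY; Z=W[...,2]
for n,m in(("floor",(X>-320)&(X<-175)&(Y>25)&(Y<115)&(Z>.025)&(Z<.033)),("panel",(X<-300)&(X>-360)&(Y>0)&(Y<130)&(Z>.085)&(Z<.095)),("bar",(X<-345)&(X>-390)&(Y>0)&(Y<130)&(Z>.045)&(Z<.062)),("cleat",(X>-320)&(X<-175)&(Y>45)&(Y<95)&(Z>.0325)&(Z<.037))):
    print(n,m.sum(),"X",np.percentile(X[m],[2,25,50,75,98]).round(1),"Y",np.percentile(Y[m],[2,50,98]).round(1))
plan((.4755,.2919,.15,7.2))
E
```

```text
[[495.5, 311.2, 32.0], [500.2, 272.1, 32.0], [439.4, 267.6, 32.0], [435.5, 306.0, 32.0]]
blank [467.7 289.2  32. ] [np.float64(39.4), np.float64(61.0), np.float64(38.6), np.float64(60.2)]
own x,y -8.1 -1.7
by depth own x range [-38.5 -37.1  -8.9  20.3  21. ] [-18.2  18.5]
bay [ 533.3 -106.8   34. ] eng -251.8 68.7
floor 1230 X [-317.4 -285.9 -248.1 -209.7 -177.4] Y [ 34.   68.2 103.5]
panel 168 X [-339.7 -337.7 -335.  -332.6 -330.2] Y [ 17.7  67.6 118.9]
bar 172 X [-374.5 -371.2 -367.6 -359.3 -346.4] Y [ 30.5  68.  106.1]
cleat 189 X [-312.5 -280.9 -243.9 -217.4 -177.7] Y [45.6 70.8 94.3]
now [0.1288 0.4825 0.2305] yaw 75.06 t 0.1 F [-0.3 -0.   0.4] w 0.0857 q [ 1.31  0.24  0.    1.34 -0.    1.57]
  lin [0.213, 0.045, -0.053] tw 0.066
  lin [0.218, 0.045, -0.024] tw 0.066
  lin [0.22, 0.045, 0.005] tw 0.066
  lin [0.217, 0.045, 0.033] tw 0.066
  lin [0.211, 0.045, 0.062] tw 0.066
  lin [0.201, 0.045, 0.089] tw 0.066
  lin [0.188, 0.045, 0.114] tw 0.066
  lin [0.171, 0.045, 0.138] tw 0.066
  lin [0.151, 0.045, 0.159] tw 0.066
  --
```

Request:
{"method": "move_arm", "body": {"increments": [{"grip": 0,"linear": [0.21,0.045,-0.05],"twist": 0.068},{"grip": 0,"linear": [0.215,0.045,-0.025],"twist": 0.068},{"grip": 0,"linear": [0.22,0.045,0.005],"twist": 0.068},{"grip": 0,"linear": [0.215,0.045,0.03],"twist": 0.068},{"grip": 0,"linear": [0.21,0.045,0.06],"twist": 0.068}]}}

```text
clock: 0.6
eef_pos: [0.3183, 0.3747, 0.1829]
tool_rot: [0.629, -0.325, 0.324, -0.628]
ft_force: [0.7, 0.8, 0.1]
grip_width: 0.0858
```

```bash
python3 - <<'E'
from h import *
z=np.load("scene0.npz"); im=z["im"].copy()
p=bot.camera_params("scene"); E0=np.array([641,-344.5])
s=6; u0,v0=255,190
big=cv2.resize(im[v0:v0+75,u0:u0+105],None,fx=s,fy=s,interpolation=cv2.INTER_CUBIC)
def pr(X,Y,Z):
    w=np.r_[(E0+X*EX+Y*EY),Z]/1000; q=cv2.projectPoints(w.reshape(1,1,3),np.array(p["rvec"]),np.array(p["tvec"]),np.array(p["camera_matrix"]),np.array(p["dist"]))[0].ravel(); return tuple(int(round(t)) for t in ((q[0]-u0+.5)*s,(q[1]-v0+.5)*s))
for B,c in((-258,(0,0,255)),(-252,(0,200,0))):
    for k in(-24,24): cv2.line(big,pr(B+k,68-36,34),pr(B+k,68+36,34),c,1)
cv2.line(big,pr(-370,34,57),pr(-370,102,57),(255,0,0),1)
for X in(-340,-330): cv2.line(big,pr(X,15,90),pr(X,121,90),(255,0,0),1)
cv2.imwrite("pics/drawer.png",big)
plan((.4674,.2908,.15,6.5),(.4674,.2908,.012,6.5))
E
```

```text
now [0.3183 0.3747 0.1829] yaw 35.4 t 0.6 F [0.7 0.8 0.1] w 0.0858 q [ 0.87  0.25 -0.11  1.21  0.    1.82]
  lin [0.193, 0.041, 0.091] tw 0.063
  lin [0.18, 0.041, 0.115] tw 0.063
  lin [0.165, 0.041, 0.137] tw 0.063
  lin [0.146, 0.041, 0.156] tw 0.063
  --
  lin [0.0, 0.23, 0.0] tw 0.0
  lin [0.0, 0.23, 0.0] tw 0.0
  lin [0.0, 0.23, 0.0] tw 0.0
  --
```

View pics/drawer.png

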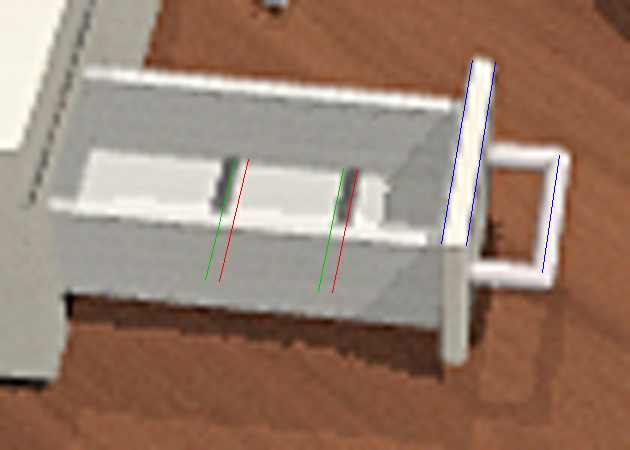

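The overlay puts the dark cleats at bay X ≈ -252.5 (green), so the bay is at about (0.5326, -0.1063). Continuing to the tray.

Request:
{"method": "move_arm", "body": {"increments": [{"grip": 0,"linear": [0.195,0.04,0.09],"twist": 0.065},{"grip": 0,"linear": [0.18,0.04,0.115],"twist": 0.065},{"grip": 0,"linear": [0.165,0.04,0.14],"twist": 0.065},{"grip": 0,"linear": [0.15,0.04,0.16],"twist": 0.065},{"grip": 0,"linear": [0,0,0],"twist": 0}]}}

```text
clock: 1.1
eef_pos: [0.4754, 0.279, 0.1454]
tool_rot: [0.519, -0.483, 0.482, -0.514]
ft_force: [-0.8, 0.5, 0.2]
grip_width: 0.0858
```

```bash
python3 -c "
from h import *
plan((.4674,.2908,.06,6.5),(.4674,.2908,.012,6.5))"
```

```text
now [0.4754 0.279  0.1454] yaw 3.85 t 1.1 F [-0.8  0.5  0.2] w 0.0858 q [ 0.53  0.4  -0.    1.18 -0.    2.03]
  lin [-0.031, 0.214, -0.018] tw -0.012
  lin [-0.031, 0.214, -0.017] tw -0.012
  --
  lin [0.0, 0.24, 0.0] tw -0.0
  --
```

Request:
{"method": "move_arm", "body": {"increments": [{"grip": 0,"linear": [-0.03,0.15,-0.02],"twist": -0.012},{"grip": 0,"linear": [-0.03,0.15,-0.015],"twist": -0.012},{"grip": 0,"linear": [0,0.1,0],"twist": 0},{"grip": 0,"linear": [0,0,0],"twist": 0},{"grip": 0,"linear": [0,0,0],"twist": 0}]}}

```text
clock: 1.6
eef_pos: [0.4662, 0.2894, 0.0622]
tool_rot: [0.532, -0.471, 0.469, -0.525]
ft_force: [0.3, -0.1, -0.9]
grip_width: 0.0855
```

```bash
python3 -c "
from h import *
plan((.4674,.2908,.012,6.5))"
```

```text
now [0.4662 0.2894 0.0622] yaw 6.69 t 1.6 F [ 0.3 -0.1 -0.9] w 0.0855 q [ 0.56  0.47 -0.12  0.98  0.    2.01]
  lin [-0.003, 0.125, 0.003] tw 0.001
  lin [-0.003, 0.125, 0.003] tw 0.001
  --
```

Request:
{"method": "move_arm", "body": {"increments": [{"grip": 0,"linear": [-0.004,0.09,0.004],"twist": 0},{"grip": 0,"linear": [-0.002,0.09,0.002],"twist": 0},{"grip": 0,"linear": [0,0.06,0],"twist": 0},{"grip": 0,"linear": [0,0,0],"twist": 0},{"grip": 0,"linear": [0,0,0],"twist": 0}]}}

```text
clock: 2.1
eef_pos: [0.4698, 0.2941, 0.0193]
tool_rot: [-0.529, 0.47, -0.469, 0.529]
ft_force: [0.2, 0.3, -0.5]
grip_width: 0.0853
```

```bash
python3 - <<'E'
from h import *
im,d,W=snap("scene","s1")
cv2.imwrite("pics/s1c.png",cv2.resize(im[240:370,370:510],None,fx=4,fy=4,interpolation=cv2.INTER_CUBIC))
plan((.4674,.2908,.012,6.5))
E
```

```text
now [0.4698 0.2941 0.0194] yaw 6.86 t 2.15 F [-0.5  0.7  0. ] w 0.0852 q [ 0.56  0.53 -0.17  0.88  0.    2.01]
  lin [0.015, 0.037, -0.014] tw 0.003
  --
```

View pics/s1c.png

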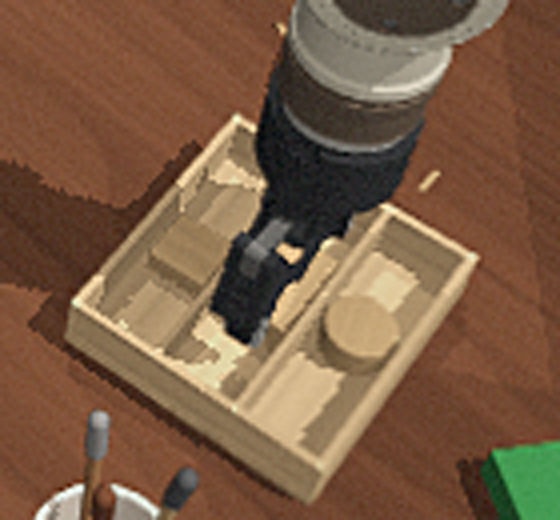

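The fingers straddle the blank in the middle compartment. I'll lower the last 7 mm and close.

Request:
{"method": "move_arm", "body": {"increments": [{"grip": 0,"linear": [0.015,0.035,-0.012],"twist": 0},{"grip": 0,"linear": [0,0,0],"twist": 0},{"grip": 1,"linear": [0,0,0],"twist": 0},{"grip": 1,"linear": [0,0,0],"twist": 0},{"grip": 1,"linear": [0,0,0],"twist": 0}]}}

```text
clock: 2.65
eef_pos: [0.4694, 0.2915, 0.0148]
tool_rot: [-0.527, 0.469, -0.469, 0.531]
ft_force: [0.1, -0.5, -1.1]
grip_width: 0.0583
```

Request:
{"method": "move_arm", "body": {"increments": [{"grip": 1,"linear": [0,0,0],"twist": 0},{"grip": 1,"linear": [0,0,0],"twist": 0},{"grip": 1,"linear": [0,0,0],"twist": 0},{"grip": 1,"linear": [0,0,0],"twist": 0},{"grip": 1,"linear": [0,0,0],"twist": 0}]}}

```text
clock: 3.15
eef_pos: [0.4692, 0.2914, 0.0146]
tool_rot: [-0.527, 0.469, -0.469, 0.531]
ft_force: [0.4, -0.1, 0.1]
grip_width: 0.0584
```

Request:
{"method": "move_arm", "body": {"increments": [{"grip": 1,"linear": [0,-0.03,0],"twist": 0},{"grip": 1,"linear": [0,-0.1,0],"twist": 0},{"grip": 1,"linear": [0,-0.2,0],"twist": 0},{"grip": 1,"linear": [0,-0.15,0],"twist": 0},{"grip": 1,"linear": [0,0,0],"twist": 0}]}}

```text
clock: 3.65
eef_pos: [0.4674, 0.2902, 0.113]
tool_rot: [0.529, -0.47, 0.469, -0.529]
ft_force: [-0.2, 0.2, -0.9]
grip_width: 0.0582
```

```bash
python3 -c "
from h import *
plan((.44,.09,.09,39.63),(.44,.09,.02,39.63))"
```

```text
now [0.4674 0.2902 0.113 ] yaw 6.85 t 3.65 F [-0.2  0.2 -0.9] w 0.0582 q [ 0.55  0.42 -0.06  1.09  0.    2.01]
  lin [0.195, 0.023, -0.051] tw -0.057
  lin [0.188, 0.023, -0.073] tw -0.057
  lin [0.179, 0.023, -0.094] tw -0.057
  lin [0.167, 0.023, -0.114] tw -0.057
  lin [0.153, 0.023, -0.132] tw -0.057
  --
  lin [0.0, 0.175, 0.0] tw -0.0
  lin [0.0, 0.175, 0.0] tw -0.0
  --
```

Request:
{"method": "move_arm", "body": {"increments": [{"grip": 1,"linear": [0.195,0.02,-0.05],"twist": -0.058},{"grip": 1,"linear": [0.19,0.02,-0.075],"twist": -0.058},{"grip": 1,"linear": [0.18,0.02,-0.095],"twist": -0.058},{"grip": 1,"linear": [0.165,0.02,-0.115],"twist": -0.058},{"grip": 1,"linear": [0.1,0.02,-0.08],"twist": -0.04}]}}

```text
clock: 4.15
eef_pos: [0.4451, 0.1029, 0.0921]
tool_rot: [-0.638, 0.299, -0.301, 0.642]
ft_force: [1.2, -0.5, -0.7]
grip_width: 0.0582
```

Request:
{"method": "move_arm", "body": {"increments": [{"grip": 1,"linear": [0,0,0],"twist": 0},{"grip": 1,"linear": [0,0.15,0],"twist": 0},{"grip": 1,"linear": [0,0.12,0],"twist": 0},{"grip": 1,"linear": [0,0,0],"twist": 0},{"grip": 1,"linear": [0,0,0],"twist": 0}]}}

```text
clock: 4.65
eef_pos: [0.4442, 0.101, 0.0361]
tool_rot: [-0.637, 0.303, -0.303, 0.641]
ft_force: [0.2, -0.3, -0.2]
grip_width: 0.0584
```

```bash
python3 -c "
from h import *
plan((.44,.09,.0077,39.63))"
```

```text
now [0.4442 0.101  0.0361] yaw 39.28 t 4.65 F [ 0.2 -0.3 -0.2] w 0.0584 q [ 0.22  0.34 -0.42  0.8   0.    1.11]
  lin [0.029, 0.142, -0.051] tw -0.003
  --
```

Request:
{"method": "move_arm", "body": {"increments": [{"grip": 1,"linear": [0,0.08,0],"twist": 0},{"grip": 1,"linear": [0,0.04,0],"twist": 0},{"grip": 1,"linear": [0,0.015,0],"twist": 0},{"grip": 1,"linear": [0,0,0],"twist": 0},{"grip": 1,"linear": [0,0,0],"twist": 0}]}}

```text
clock: 5.15
eef_pos: [0.4479, 0.1039, 0.0123]
tool_rot: [-0.636, 0.3, -0.304, 0.643]
ft_force: [-0.6, -0.4, -1.3]
grip_width: 0.0585
```

Request:
{"method": "move_arm", "body": {"increments": [{"grip": 1,"linear": [0,0.018,0],"twist": 0},{"grip": 1,"linear": [0,0.006,0],"twist": 0},{"grip": 1,"linear": [0,0.004,0],"twist": 0},{"grip": 1,"linear": [0,0,0],"twist": 0},{"grip": 1,"linear": [0,0,0],"twist": 0}]}}

```text
clock: 5.65
eef_pos: [0.4491, 0.1042, 0.0077]
tool_rot: [-0.635, 0.3, -0.305, 0.643]
ft_force: [-0.0, -0.5, -2.3]
grip_width: 0.0584
```

Request:
{"method": "move_arm", "body": {"increments": [{"grip": 1,"linear": [0,0.005,0],"twist": 0},{"grip": 0,"linear": [0,0,0],"twist": 0},{"grip": 0,"linear": [0,0,0],"twist": 0},{"grip": 0,"linear": [0,0,0],"twist": 0},{"grip": 0,"linear": [0,0,0],"twist": 0}]}}

```text
clock: 6.15
eef_pos: [0.4494, 0.1042, 0.007]
tool_rot: [-0.635, 0.299, -0.305, 0.643]
ft_force: [-0.2, 0.2, -0.5]
grip_width: 0.0855
```

Request:
{"method": "move_arm", "body": {"increments": [{"grip": 0,"linear": [0,0,0],"twist": 0},{"grip": 0,"linear": [0,-0.1,0],"twist": 0},{"grip": 0,"linear": [0,-0.2,0],"twist": 0},{"grip": 0,"linear": [0,-0.2,0],"twist": 0.07},{"grip": 0,"linear": [0,0,0],"twist": 0.07}]}}

```text
clock: 6.65
eef_pos: [0.4466, 0.1031, 0.1089]
tool_rot: [-0.585, 0.39, -0.392, 0.592]
ft_force: [1.0, 0.6, -1.1]
grip_width: 0.0853
```

Request:
{"method": "move_arm", "body": {"increments": [{"grip": 0,"linear": [0,0,0],"twist": 0.07},{"grip": 0,"linear": [0,0,0],"twist": 0.07},{"grip": 0,"linear": [0,0,0],"twist": 0.07},{"grip": 0,"linear": [0,0,0],"twist": 0.07},{"grip": 0,"linear": [0,0,0],"twist": 0.07}]}}

```text
clock: 7.15
eef_pos: [0.4479, 0.1034, 0.1117]
tool_rot: [0.405, -0.575, 0.576, -0.416]
ft_force: [-0.2, 0.9, 0.3]
grip_width: 0.0854
```

Request:
{"method": "move_arm", "body": {"increments": [{"grip": 0,"linear": [0,0,0],"twist": 0.07},{"grip": 0,"linear": [0,0,0],"twist": 0.07},{"grip": 0,"linear": [0,0,0],"twist": 0.07},{"grip": 0,"linear": [0,0,0],"twist": 0.07},{"grip": 0,"linear": [0,0,0],"twist": 0}]}}

```text
clock: 7.65
eef_pos: [0.4474, 0.1033, 0.1116]
tool_rot: [-0.222, 0.671, -0.668, 0.232]
ft_force: [0.4, 0.3, 0.0]
grip_width: 0.0854
```

```bash
python3 - <<'E'
from h import *
im,d,W=snap("scene","s2"); p=bot.camera_params("scene")
q=cv2.projectPoints(np.array([[.449,.104,.024]]),np.array(p["rvec"]),np.array(p["tvec"]),np.array(p["camera_matrix"]),np.array(p["dist"]))[0].ravel(); u,v=q.astype(int); print(u,v)
c=im[v-50:v+50,u-60:u+60]; cv2.imwrite("pics/s2c.png",cv2.resize(c,None,fx=5,fy=5,interpolation=cv2.INTER_CUBIC))
m=(abs(W[...,2]-.024)<.004)&(np.hypot(W[...,0]-.449,W[...,1]-.104)<.06)
print(m.sum(),cv2.minAreaRect((W[m][:,:2]*1000).astype(np.float32)),np.median(W[m][:,2]))
plan((.449,.104,.06,-50.4))
E
```

```text
382 258
319 ((449.07012939453125, 106.38716888427734), (63.257835388183594, 39.707359313964844), 38.85765075683594) 0.024485896479280806
now [0.4474 0.1033 0.1116] yaw -52.37 t 7.7 F [-0.8  0.5 -0.8] w 0.0853 q [ 0.22  0.24 -0.32  0.99  0.    2.71]
  lin [-0.004, 0.129, 0.001] tw -0.009
  lin [-0.004, 0.129, 0.001] tw -0.009
  --
```

View pics/s2c.png

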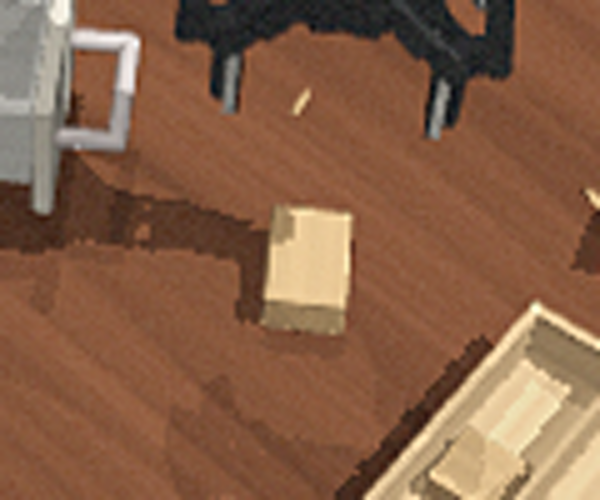

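The blank lies flat, centred at (0.449, 0.105) with yaw 39°. I'll descend to grip its long sides.

Request:
{"method": "move_arm", "body": {"increments": [{"grip": 0,"linear": [-0.004,0.15,0.001],"twist": -0.009},{"grip": 0,"linear": [0,0.15,0],"twist": 0},{"grip": 0,"linear": [0,0.1,0],"twist": 0},{"grip": 0,"linear": [0,0.04,0],"twist": 0},{"grip": 0,"linear": [0,0,0],"twist": 0}]}}

```text
clock: 8.2
eef_pos: [0.4517, 0.1049, 0.0227]
tool_rot: [-0.232, 0.666, -0.665, 0.246]
ft_force: [-0.2, 0.9, -0.1]
grip_width: 0.0855
```

```bash
python3 -c "
from h import *
plan((.449,.105,.008,-50.8))"
```

```text
now [0.4517 0.1049 0.0227] yaw -50.49 t 8.2 F [-0.2  0.9 -0.1] w 0.0855 q [ 0.23  0.37 -0.43  0.76  0.    2.68]
  lin [0.01, 0.073, -0.009] tw 0.003
  --
```

Request:
{"method": "move_arm", "body": {"increments": [{"grip": 0,"linear": [0.01,0.05,-0.01],"twist": 0},{"grip": 0,"linear": [0,0.025,0],"twist": 0},{"grip": 0,"linear": [0,0,0],"twist": 0},{"grip": 1,"linear": [0,0,0],"twist": 0},{"grip": 1,"linear": [0,0,0],"twist": 0}]}}

```text
clock: 8.7
eef_pos: [0.4513, 0.1059, 0.0092]
tool_rot: [-0.231, 0.666, -0.665, 0.249]
ft_force: [0.4, 0.3, -0.1]
grip_width: 0.0592
```

Request:
{"method": "move_arm", "body": {"increments": [{"grip": 1,"linear": [0,0,0],"twist": 0},{"grip": 1,"linear": [0,0,0],"twist": 0},{"grip": 1,"linear": [0,0,0],"twist": 0},{"grip": 1,"linear": [0,0,0],"twist": 0},{"grip": 1,"linear": [0,0,0],"twist": 0}]}}

```text
clock: 9.2
eef_pos: [0.4525, 0.1062, 0.0106]
tool_rot: [-0.23, 0.666, -0.665, 0.25]
ft_force: [0.9, 0.2, -0.1]
grip_width: 0.0384
```

Request:
{"method": "move_arm", "body": {"increments": [{"grip": 1,"linear": [0,-0.03,0],"twist": 0},{"grip": 1,"linear": [0,-0.15,0],"twist": 0},{"grip": 1,"linear": [0,-0.25,0],"twist": 0},{"grip": 1,"linear": [0,-0.22,0],"twist": 0},{"grip": 1,"linear": [0,0,0],"twist": 0}]}}

```text
clock: 9.7
eef_pos: [0.4469, 0.1043, 0.1442]
tool_rot: [-0.232, 0.666, -0.664, 0.247]
ft_force: [0.6, -0.1, -0.3]
grip_width: 0.038
```

```bash
python3 -c "
from h import *
plan((.5326,-.1063,.14,-50.4),(.5326,-.1063,.07,-50.4))"
```

```text
now [0.4469 0.1043 0.1442] yaw -50.35 t 9.7 F [ 0.6 -0.1 -0.3] w 0.038 q [ 0.23  0.2  -0.28  1.07  0.    2.68]
  lin [0.068, 0.004, 0.217] tw 0.0
  lin [0.068, 0.004, 0.217] tw 0.0
  lin [0.068, 0.004, 0.217] tw 0.0
  lin [0.068, 0.004, 0.217] tw 0.0
  lin [0.068, 0.004, 0.217] tw 0.0
  --
  lin [0.0, 0.175, 0.0] tw 0.0
  lin [0.0, 0.175, 0.0] tw 0.0
  --
```

Request:
{"method": "move_arm", "body": {"increments": [{"grip": 1,"linear": [0.068,0.004,0.215],"twist": 0},{"grip": 1,"linear": [0.068,0,0.215],"twist": 0},{"grip": 1,"linear": [0.068,0,0.215],"twist": 0},{"grip": 1,"linear": [0.068,0,0.21],"twist": 0},{"grip": 1,"linear": [0.04,0,0.12],"twist": 0}]}}

```text
clock: 10.2
eef_pos: [0.5264, -0.0868, 0.1446]
tool_rot: [-0.235, 0.665, -0.663, 0.253]
ft_force: [-0.2, 0.8, -1.2]
grip_width: 0.0382
```

Request:
{"method": "move_arm", "body": {"increments": [{"grip": 1,"linear": [0,0,0],"twist": 0},{"grip": 1,"linear": [0,0,0],"twist": 0},{"grip": 1,"linear": [0,0,0],"twist": 0},{"grip": 1,"linear": [0,0,0],"twist": 0},{"grip": 1,"linear": [0,0,0],"twist": 0}]}}

```text
clock: 10.7
eef_pos: [0.5246, -0.0873, 0.142]
tool_rot: [-0.235, 0.666, -0.662, 0.251]
ft_force: [-0.5, 0.3, 0.1]
grip_width: 0.0385
```

```bash
python3 -c "
from h import *
plan((.5332,-.1058,.08,-50.4))"
```

```text
now [ 0.5246 -0.0873  0.142 ] yaw -49.79 t 10.7 F [-0.5  0.3  0.1] w 0.0385 q [-0.17  0.35 -0.09  1.12  0.02  2.27]
  lin [0.013, 0.155, 0.049] tw 0.003
  lin [0.013, 0.155, 0.049] tw 0.003
  --
```

Request:
{"method": "move_arm", "body": {"increments": [{"grip": 1,"linear": [0.013,0,0.05],"twist": 0.003},{"grip": 1,"linear": [0.013,0.06,0.04],"twist": 0.003},{"grip": 1,"linear": [0,0.1,0],"twist": 0},{"grip": 1,"linear": [0,0.06,0],"twist": 0},{"grip": 1,"linear": [0,0,0],"twist": 0}]}}

```text
clock: 11.2
eef_pos: [0.5349, -0.1047, 0.0957]
tool_rot: [-0.231, 0.666, -0.664, 0.248]
ft_force: [-0.2, -0.1, -1.1]
grip_width: 0.0381
```

```bash
python3 - <<'E'
from h import *
o=bot.get_obs(); print("tool y",R.from_quat(o["tool_rot"]).as_matrix()[:,1].round(3))
im,d,W=snap("scene","s3")
cv2.imwrite("pics/s3c.png",cv2.resize(im[150:260,240:370],None,fx=5,fy=5,interpolation=cv2.INTER_CUBIC))
plan((.5332,-.1058,.055,-50.4))
E
```

```text
tool y [ 0.022  0.012 -1.   ]
now [ 0.5351 -0.1047  0.0963] yaw -50.39 t 11.25 F [ 0.2 -0.3 -0.1] w 0.0386 q [-0.2   0.41 -0.12  1.02  0.02  2.25]
  lin [0.011, 0.207, -0.002] tw 0.0
  --
```

View pics/s3c.png

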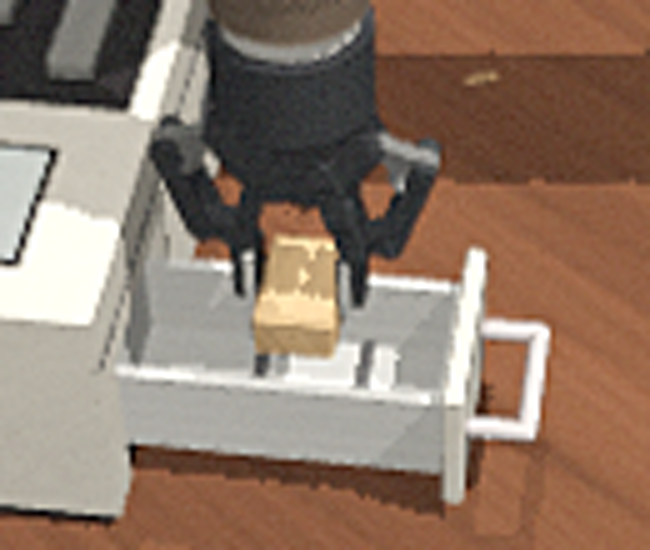

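The blank is level and above the bay, clear of the panel and housing. I'll check its measured position before lowering.

```bash
python3 - <<'E'
from h import *
z=np.load("s3.npz"); W=z["W"]; im=z["im"].astype(int); E0=np.array([641,-344.5]); L=W[...,:2]*1000-E0; X=L@EX;Y=L@EY;Z=W[...,2]
wood=(im[...,2]-im[...,0]>40)&(im[...,2]>150)
m=wood&(abs(X+252)<40)&(abs(Y-68)<45)&(Z>.104)&(Z<.116)
print("top",m.sum(),"X",np.percentile(X[m],[2,98]).round(1),"Y",np.percentile(Y[m],[2,98]).round(1),"z",np.median(Z[m]))
m=wood&(abs(X+252)<40)&(abs(Y-68)<45)&(Z>.08)&(Z<.116); print("all Y",np.percentile(Y[m],[1,99]).round(1),"X",np.percentile(X[m],[2,98]).round(1))
p=np.array(bot.get_obs()["eef_pos"])[:2]*1000-E0; print("tcp",p@EX,p@EY)
dk=(im.max(-1)<110)&(abs(X+252)<40)&(abs(Y-68)<34)&(Z<.038)&(Z>.028)
print("cleats X",np.sort(X[dk]).round(0))
E
```

```text
top 275 X [-272.8 -236. ] Y [41.2 99.5] z 0.10980743560226798
all Y [ 40.8 100.9] X [-273.6 -236. ]
tcp -252.20332047713657 71.40786345790947
cleats X [-282. -281. -281. -280. -279. -230. -229. -229. -228. -228. -227. -226.
 -226. -225. -225.]
```

Request:
{"method": "move_arm", "body": {"increments": [{"grip": 1,"linear": [0.01,0.08,0],"twist": 0},{"grip": 1,"linear": [0.005,0.08,0],"twist": 0},{"grip": 1,"linear": [0,0.06,0],"twist": 0},{"grip": 1,"linear": [0,0,0],"twist": 0},{"grip": 1,"linear": [0,0,0],"twist": 0}]}}

```text
clock: 11.75
eef_pos: [0.5367, -0.1077, 0.0531]
tool_rot: [-0.229, 0.665, -0.665, 0.25]
ft_force: [0.3, 0.2, 0.3]
grip_width: 0.0381
```

```bash
python3 -c "
from h import *
o=bot.get_obs();p=np.array(o['eef_pos'])[:2]*1000-np.array([641,-344.5]); print('tcp',p@EX,p@EY,o['eef_pos'][2],o['ft_force'])"
```

```text
tcp -248.9392838467158 70.74296659375946 0.05306380025172057 [0.25514856 0.24433272 0.34269259]
```

Request:
{"method": "move_arm", "body": {"increments": [{"grip": 1,"linear": [0,0.025,-0.018],"twist": 0},{"grip": 1,"linear": [0,0.015,-0.005],"twist": 0},{"grip": 1,"linear": [0,0,0],"twist": 0},{"grip": 1,"linear": [0,0,0],"twist": 0},{"grip": 1,"linear": [0,0,0],"twist": 0}]}}

```text
clock: 12.25
eef_pos: [0.5355, -0.1038, 0.0468]
tool_rot: [0.228, -0.665, 0.666, -0.251]
ft_force: [-0.0, 0.7, -0.6]
grip_width: 0.0384
```

```bash
python3 -c "
from h import *
o=bot.get_obs();p=np.array(o['eef_pos'])[:2]*1000-np.array([641,-344.5]); print('tcp',p@EX,p@EY,o['eef_pos'][2],o['ft_force'])"
```

```text
tcp -252.66140911648168 72.26519755665404 0.04678483995684174 [-0.01751976  0.68582323 -0.64279149]
```

Request:
{"method": "move_arm", "body": {"increments": [{"grip": 1,"linear": [0.012,0.012,0],"twist": 0},{"grip": 1,"linear": [0,0.012,-0.003],"twist": 0},{"grip": 1,"linear": [0,0.006,0],"twist": 0},{"grip": 1,"linear": [0,0,0],"twist": 0},{"grip": 1,"linear": [0,0,0],"twist": 0}]}}

```text
clock: 12.75
eef_pos: [0.5335, -0.1051, 0.0405]
tool_rot: [0.227, -0.665, 0.666, -0.251]
ft_force: [0.7, -0.3, -0.9]
grip_width: 0.0385
```

```bash
python3 -c "
from h import *
o=bot.get_obs();p=np.array(o['eef_pos'])[:2]*1000-np.array([641,-344.5]); print('tcp',p@EX,p@EY,o['eef_pos'][2],o['ft_force'])"
```

```text
tcp -252.9656932333417 69.88382800950488 0.04047705518951547 [ 0.71205759 -0.25829569 -0.85376783]
```

Request:
{"method": "move_arm", "body": {"increments": [{"grip": 1,"linear": [0,0.006,0],"twist": 0},{"grip": 1,"linear": [0,0,0],"twist": 0},{"grip": 0,"linear": [0,0,0],"twist": 0},{"grip": 0,"linear": [0,0,0],"twist": 0},{"grip": 0,"linear": [0,0,0],"twist": 0}]}}

```text
clock: 13.25
eef_pos: [0.5345, -0.1054, 0.0407]
tool_rot: [0.227, -0.664, 0.667, -0.252]
ft_force: [0.1, -0.3, -0.2]
grip_width: 0.0797
```

Request:
{"method": "move_arm", "body": {"increments": [{"grip": 0,"linear": [0,0,0],"twist": 0},{"grip": 0,"linear": [0,-0.1,0],"twist": 0},{"grip": 0,"linear": [0,-0.2,0],"twist": 0},{"grip": 0,"linear": [0,-0.25,0],"twist": 0},{"grip": 0,"linear": [0,-0.1,0],"twist": 0}]}}

```text
clock: 13.75
eef_pos: [0.5262, -0.1057, 0.1693]
tool_rot: [-0.231, 0.666, -0.664, 0.248]
ft_force: [1.0, -0.5, 0.8]
grip_width: 0.0852
```

```bash
python3 - <<'E'
from h import *
im,d,W=snap("scene","s4")
cv2.imwrite("pics/s4c.png",cv2.resize(im[150:260,240:370],None,fx=5,fy=5,interpolation=cv2.INTER_CUBIC))
im=im.astype(int);E0=np.array([641,-344.5]); L=W[...,:2]*1000-E0; X=L@EX;Y=L@EY;Z=W[...,2]
m=(im[...,2]-im[...,0]>40)&(abs(X+252)<40)&(abs(Y-68)<34)&(Z>.049)&(Z<.06)
print("top",m.sum(),"X",np.percentile(X[m],[2,98]).round(1),"Y",np.percentile(Y[m],[2,98]).round(1),"z",np.median(Z[m]),cv2.minAreaRect((W[m][:,:2]*1000).astype(np.float32)))
m=(X<-345)&(X>-390)&(Y>25)&(Y<115)&(Z>.045)&(Z<.062); print("bar X",np.percentile(X[m],[1,5,50]).round(1),"Y",np.percentile(Y[m],[2,98]).round(1))
t=E0+(-410)*EX+68.5*EY; t=t/1000; print(t); plan((t[0],t[1],.18,-50.4),(t[0],t[1],.042,-50.4))
E
```

```text
top 210 X [-274.6 -235.9] Y [37.8 83.8] z 0.05427324747159351 ((525.4631958007812, -108.73133850097656), (50.12382888793945, 40.31034851074219), 41.0699348449707)
bar X [-374.7 -374.1 -366.7] Y [ 33.6 107.9]
[0.43224808 0.01496472]
now [ 0.5272 -0.1059  0.1712] yaw -50.43 t 13.8 F [ 1.3 -0.   1.4] w 0.0854 q [-0.21  0.33 -0.03  1.19  0.02  2.24]
  lin [-0.005, -0.011, -0.192] tw -0.0
  lin [-0.005, -0.011, -0.192] tw -0.0
  lin [-0.005, -0.011, -0.192] tw -0.0
  lin [-0.005, -0.011, -0.192] tw -0.0
  --
  lin [0.0, 0.23, 0.0] tw 0.0
  lin [0.0, 0.23, 0.0] tw 0.0
  lin [0.0, 0.23, 0.0] tw 0.0
  --
```

View pics/s4c.png

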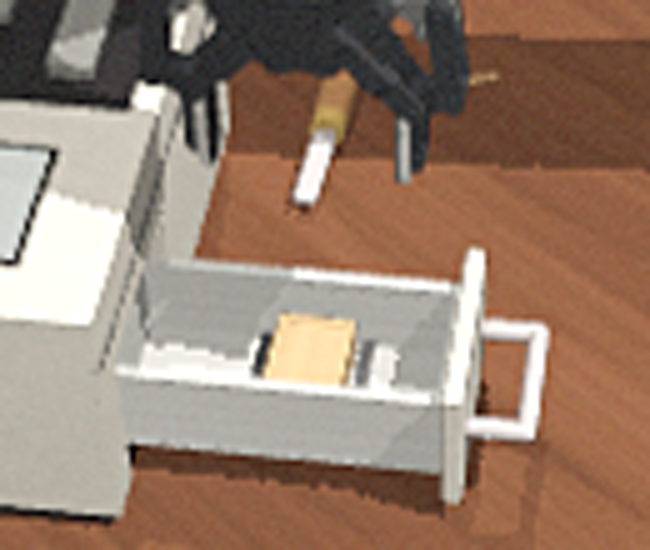

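The blank lies flat between the two cleats: top z 0.054, X -255, Y about 68, nothing touching it. Now moving out to the front of the handle, gripper shut.

Request:
{"method": "move_arm", "body": {"increments": [{"grip": 0,"linear": [-0.005,-0.01,-0.2],"twist": 0},{"grip": 1,"linear": [-0.005,-0.01,-0.2],"twist": 0},{"grip": 1,"linear": [-0.005,-0.01,-0.2],"twist": 0},{"grip": 1,"linear": [-0.005,-0.01,-0.18],"twist": 0},{"grip": 1,"linear": [0,0,0],"twist": 0}]}}

```text
clock: 14.3
eef_pos: [0.4291, 0.0193, 0.1776]
tool_rot: [-0.227, 0.666, -0.666, 0.249]
ft_force: [-0.4, -0.5, 0.5]
grip_width: 0.028
```

Request:
{"method": "move_arm", "body": {"increments": [{"grip": 1,"linear": [0,0,0],"twist": 0},{"grip": 1,"linear": [0,0.15,0],"twist": 0},{"grip": 1,"linear": [0,0.15,0],"twist": 0},{"grip": 1,"linear": [0,0,0],"twist": 0},{"grip": 1,"linear": [0,0,0],"twist": 0}]}}

```text
clock: 14.8
eef_pos: [0.4345, 0.0183, 0.1169]
tool_rot: [0.225, -0.665, 0.667, -0.25]
ft_force: [-0.3, 0.2, 0.3]
grip_width: -0.0001
```

```bash
cat >> h.py <<'E'
def rel():
    o=bot.get_obs();p=np.array(o['eef_pos'])[:2]*1000-np.array([641,-344.5]); print('tcp X,Y',(p@EX).round(1),(p@EY).round(1)); return o
E
python3 -c "
from h import *
rel(); plan((.4322,.015,.042,-50.4))"
```

```text
tcp X,Y -411.1 72.4
now [0.4345 0.0183 0.1169] yaw -50.7 t 14.8 F [-0.3  0.2  0.3] w -0.0001 q [ 0.04  0.18 -0.39  0.97  0.01  2.49]
  lin [0.01, 0.187, 0.003] tw -0.001
  lin [0.01, 0.187, 0.003] tw -0.001
  --
```

Request:
{"method": "move_arm", "body": {"increments": [{"grip": 1,"linear": [0.012,0.15,-0.01],"twist": 0},{"grip": 1,"linear": [0.012,0.15,-0.01],"twist": 0},{"grip": 1,"linear": [0,0.09,0],"twist": 0},{"grip": 1,"linear": [0,0,0],"twist": 0},{"grip": 1,"linear": [0,0,0],"twist": 0}]}}

```text
clock: 15.3
eef_pos: [0.4394, 0.017, 0.0432]
tool_rot: [0.22, -0.664, 0.669, -0.253]
ft_force: [0.3, 0.4, 0.6]
grip_width: -0.0002
```

```bash
python3 -c "
from h import *
rel(); t=np.array([641,-344.5])-389*EX+68.5*EY; t/=1000; plan((*t,.043,-50.4))"
```

```text
tcp X,Y -407.0 75.4
now [0.4394 0.017  0.0432] yaw -50.96 t 15.3 F [0.3 0.4 0.6] w -0.0002 q [ 0.03  0.28 -0.5   0.75  0.01  2.49]
  lin [0.033, 0.001, 0.09] tw -0.005
  --
```

Request:
{"method": "move_arm", "body": {"increments": [{"grip": 1,"linear": [0.02,0,0.03],"twist": -0.003},{"grip": 1,"linear": [0.015,0,0.04],"twist": 0},{"grip": 1,"linear": [0,0,0.05],"twist": 0},{"grip": 1,"linear": [0,0,0.06],"twist": 0},{"grip": 1,"linear": [0,0,0.07],"twist": 0}]}}

```text
clock: 15.8
eef_pos: [0.4689, -0.028, 0.0484]
tool_rot: [0.221, -0.663, 0.667, -0.257]
ft_force: [-2.8, 2.2, 1.0]
grip_width: -0.0002
```

Request:
{"method": "move_arm", "body": {"increments": [{"grip": 1,"linear": [0,0,0.08],"twist": 0},{"grip": 1,"linear": [0,0,0.08],"twist": 0},{"grip": 1,"linear": [0,0,0.08],"twist": 0},{"grip": 1,"linear": [0,0,0.08],"twist": 0},{"grip": 1,"linear": [0,0,0.06],"twist": 0}]}}

```text
clock: 16.3
eef_pos: [0.5219, -0.0924, 0.0506]
tool_rot: [0.22, -0.664, 0.667, -0.257]
ft_force: [0.4, 2.7, 0.0]
grip_width: 0.0
```

```bash
python3 -c "
from h import *
rel(); t=np.array([641,-344.5])-224*EX+68.5*EY; t/=1000; plan((*t,.043,-50.4))"
```

```text
tcp X,Y -270.2 69.1
now [ 0.5219 -0.0924  0.0506] yaw -50.56 t 16.3 F [0.4 2.7 0. ] w 0.0 q [-0.19  0.42 -0.26  0.85  0.02  2.26]
  lin [0.002, 0.038, 0.231] tw -0.001
  --
```

Request:
{"method": "move_arm", "body": {"increments": [{"grip": 1,"linear": [0,0.03,0],"twist": 0},{"grip": 1,"linear": [0,0.02,0.03],"twist": 0},{"grip": 1,"linear": [0,0.01,0.05],"twist": 0},{"grip": 1,"linear": [0,0.006,0.05],"twist": 0},{"grip": 1,"linear": [0,0.005,0.03],"twist": 0}]}}

```text
clock: 16.8
eef_pos: [0.5495, -0.1252, 0.0489]
tool_rot: [0.215, -0.66, 0.672, -0.259]
ft_force: [-19.2, 26.7, 17.6]
grip_width: -0.0001
```

```bash
python3 -c "
from h import *
rel(); t=np.array([641,-344.5])-224*EX+68.5*EY; t/=1000; plan((*t,.043,-50.4))"
```

```text
tcp X,Y -227.3 69.4
now [ 0.5495 -0.1252  0.0489] yaw -50.87 t 16.8 F [-19.2  26.7  17.6] w -0.0001 q [-0.23  0.46 -0.18  0.86  0.02  2.22]
  lin [0.004, 0.029, 0.016] tw -0.004
  --
```

Request:
{"method": "move_arm", "body": {"increments": [{"grip": 1,"linear": [0,0,0.008],"twist": 0},{"grip": 1,"linear": [0,0,0.008],"twist": 0},{"grip": 1,"linear": [0,0,0],"twist": 0},{"grip": 1,"linear": [0,0,0],"twist": 0},{"grip": 1,"linear": [0,0,0],"twist": 0}]}}

```text
clock: 17.3
eef_pos: [0.5488, -0.1244, 0.0487]
tool_rot: [0.218, -0.662, 0.668, -0.259]
ft_force: [-3.6, 2.3, 5.0]
grip_width: -0.0001
```

Request:
{"method": "move_arm", "body": {"increments": [{"grip": 1,"linear": [0,0,-0.05],"twist": 0},{"grip": 1,"linear": [0,0,-0.15],"twist": 0},{"grip": 1,"linear": [0,0,-0.15],"twist": 0},{"grip": 1,"linear": [0,-0.1,0],"twist": 0},{"grip": 1,"linear": [0,-0.2,0],"twist": 0}]}}

```text
clock: 17.8
eef_pos: [0.4939, -0.0691, 0.0992]
tool_rot: [0.221, -0.664, 0.667, -0.254]
ft_force: [-0.5, 0.8, 1.7]
grip_width: 0.0003
```

```bash
python3 - <<'E'
from h import *
rel(); plan((.5443,-.3342,.25,-50.4))
im,d,W=snap("scene","s5")
cv2.imwrite("pics/s5c.png",cv2.resize(im[140:260,180:360],None,fx=4,fy=4,interpolation=cv2.INTER_CUBIC))
E0=np.array([641,-344.5]); L=W[...,:2]*1000-E0; X=L@EX;Y=L@EY;Z=W[...,2]
m=(X<-170)&(X>-230)&(Y>15)&(Y<120)&(Z>.083)&(Z<.0925); print("panel top X",m.sum(),np.percentile(X[m],[2,50,98]).round(1))
m=(X<-190)&(X>-230)&(Y>25)&(Y<115)&(Z>.045)&(Z<.062); print("bar X",np.percentile(X[m],[1,5,50]).round(1))
E
```

```text
tcp X,Y -305.9 62.4
now [ 0.4939 -0.0691  0.0992] yaw -50.75 t 17.8 F [-0.5  0.8  1.7] w 0.0003 q [-0.15  0.31 -0.27  0.95  0.02  2.31]
  lin [0.092, -0.108, 0.169] tw -0.0
  lin [0.092, -0.108, 0.169] tw -0.0
  lin [0.092, -0.108, 0.169] tw -0.0
  lin [0.092, -0.108, 0.169] tw -0.0
  lin [0.093, -0.108, 0.169] tw -0.0
  lin [0.093, -0.108, 0.169] tw -0.0
  lin [0.093, -0.108, 0.169] tw -0.0
  --
panel top X 130 [-186.7 -182.3 -176.4]
bar X [-220.8 -220.4 -213.2]
```

View pics/s5c.png

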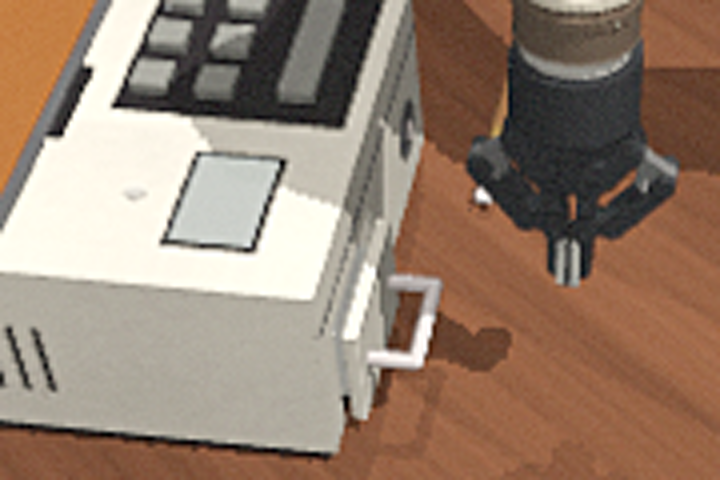

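The panel looks nearly flush with the housing; I'll check the gap numerically.

```bash
python3 - <<'E'
from h import *
W=np.load("s5.npz")["W"]; E0=np.array([641,-344.5]); L=W[...,:2]*1000-E0; X=L@EX;Y=L@EY;Z=W[...,2]
for n,a,b,c,d in (("front right",-145,0,.02,.14),("front upper left",20,140,.10,.14),("panel",20,116,.02,.085),("top edge strip",20,140,.147,.156)):
    m=(X<-150)&(X>-200)&(Y>a)&(Y<b)&(Z>c)&(Z<d); print(n,m.sum(),np.percentile(X[m],[1,5,25,50,75]).round(1) if m.sum() else "")
W=np.load("s3.npz")["W"]; L=W[...,:2]*1000-E0; X=L@EX;Y=L@EY;Z=W[...,2]
m=(X<-325)&(X>-350)&(Y>15)&(Y<120)&(Z>.083)&(Z<.0925); print("panel before",m.sum(),np.percentile(X[m],[2,50,98]).round(1))
E
```

```text
front right 427 [-174.8 -173.  -171.7 -171.2 -170.9]
front upper left 180 [-173.  -172.6 -171.8 -171.4 -171.1]
panel 307 [-199.3 -194.8 -186.2 -185.7 -170.3]
top edge strip 324 [-171.9 -171.1 -166.8 -161.1 -155.5]
panel before 114 [-340.4 -335.7 -330.6]
```

Front face of the panel at -186 against housing front at -171 and a 10 mm panel leaves a gap of 4–5 mm, unless that is bias. I'll push again to be sure.

Request:
{"method": "move_arm", "body": {"increments": [{"grip": 1,"linear": [-0.03,0.13,0],"twist": 0},{"grip": 1,"linear": [0,0.13,0],"twist": 0},{"grip": 1,"linear": [0,0.06,0],"twist": 0},{"grip": 1,"linear": [0,0,0],"twist": 0},{"grip": 1,"linear": [0,0,0],"twist": 0}]}}

```text
clock: 18.35
eef_pos: [0.5106, -0.0657, 0.0446]
tool_rot: [0.214, -0.66, 0.672, -0.261]
ft_force: [-0.5, 0.2, -0.2]
grip_width: 0.0001
```

```bash
python3 -c "
from h import *
rel(); t=np.array([641,-344.5])-232*EX+68.5*EY; t/=1000; plan((*t,.040,-50.4))"
```

```text
tcp X,Y -297.9 77.4
now [ 0.5106 -0.0657  0.0446] yaw -50.79 t 18.35 F [-0.5  0.2 -0.2] w 0.0001 q [-0.14  0.39 -0.32  0.79  0.02  2.32]
  lin [0.021, 0.012, 0.165] tw -0.002
  lin [0.022, 0.012, 0.165] tw -0.002
  --
```

Request:
{"method": "move_arm", "body": {"increments": [{"grip": 1,"linear": [0.02,0.005,0.1],"twist": -0.002},{"grip": 1,"linear": [0.02,0.005,0.1],"twist": 0},{"grip": 1,"linear": [0,0.005,0.08],"twist": 0},{"grip": 1,"linear": [0,0.003,0.03],"twist": 0},{"grip": 1,"linear": [0,0,0.02],"twist": 0}]}}

```text
clock: 18.85
eef_pos: [0.5483, -0.1231, 0.0457]
tool_rot: [0.215, -0.658, 0.672, -0.264]
ft_force: [-2.6, 3.4, -0.9]
grip_width: 0.0
```

Request:
{"method": "move_arm", "body": {"increments": [{"grip": 1,"linear": [0,0,0.02],"twist": 0},{"grip": 1,"linear": [0,0,0.02],"twist": 0},{"grip": 1,"linear": [0,0,0.02],"twist": 0},{"grip": 1,"linear": [0,0,0.02],"twist": 0},{"grip": 1,"linear": [0,0,0.02],"twist": 0}]}}

```text
clock: 19.35
eef_pos: [0.546, -0.1239, 0.0429]
tool_rot: [-0.225, 0.669, -0.659, 0.26]
ft_force: [-6.0, 7.9, 3.4]
grip_width: -0.0001
```

```bash
python3 -c "
from h import *
rel();plan()"
```

```text
tcp X,Y -230.5 67.5
now [ 0.546  -0.1239  0.0429] yaw -49.88 t 19.35 F [-6.   7.9  3.4] w -0.0001 q [-0.24  0.48 -0.16  0.89  0.04  2.2 ]
```

The push stalls at about 10 N with the gap still there. The gripper's outer knuckles point along the push direction and are probably meeting the housing front. I'll back off, turn the tool 90° so they point sideways, and push again.

Request:
{"method": "move_arm", "body": {"increments": [{"grip": 1,"linear": [0,0,-0.05],"twist": 0},{"grip": 1,"linear": [0,0,-0.2],"twist": 0},{"grip": 1,"linear": [0,0,-0.2],"twist": 0},{"grip": 1,"linear": [0,0,0],"twist": -0.07},{"grip": 1,"linear": [0,0,0],"twist": -0.07}]}}

```text
clock: 19.85
eef_pos: [0.4837, -0.0504, 0.0427]
tool_rot: [-0.318, 0.624, -0.62, 0.355]
ft_force: [1.5, -0.3, 0.0]
grip_width: 0.0004
```

Request:
{"method": "move_arm", "body": {"increments": [{"grip": 1,"linear": [0,0,0],"twist": -0.07},{"grip": 1,"linear": [0,0,0],"twist": -0.07},{"grip": 1,"linear": [0,0,0],"twist": -0.07},{"grip": 1,"linear": [0,0,0],"twist": -0.07},{"grip": 1,"linear": [0,0,0],"twist": -0.07}]}}

```text
clock: 20.35
eef_pos: [0.4816, -0.0474, 0.0444]
tool_rot: [-0.519, 0.454, -0.466, 0.555]
ft_force: [0.2, -0.2, 0.5]
grip_width: 0.0002
```

Request:
{"method": "move_arm", "body": {"increments": [{"grip": 1,"linear": [0,0,0],"twist": -0.07},{"grip": 1,"linear": [0,0,0],"twist": -0.07},{"grip": 1,"linear": [0,0,0],"twist": -0.07},{"grip": 1,"linear": [0,0,0],"twist": -0.06},{"grip": 1,"linear": [0,0,0],"twist": 0}]}}

```text
clock: 20.85
eef_pos: [0.4805, -0.0454, 0.0462]
tool_rot: [-0.628, 0.279, -0.304, 0.66]
ft_force: [0.3, -0.4, 0.0]
grip_width: 0.0001
```

```bash
python3 -c "
from h import *
o=rel(); print(R.from_quat(o['tool_rot']).as_matrix()[:,1].round(3)); t=np.array([641,-344.5])-245*EX+68.5*EY; t/=1000; plan((*t,.040,39.6))"
```

```text
tcp X,Y -332.7 67.2
[ 0.051  0.026 -0.998]
now [ 0.4805 -0.0454  0.0462] yaw 41.31 t 20.85 F [ 0.3 -0.4  0. ] w 0.0001 q [-0.11  0.34 -0.39  0.79  0.03  0.74]
  lin [0.219, 0.015, -0.003] tw 0.007
  lin [0.219, 0.015, 0.0] tw 0.007
  --
```

Request:
{"method": "move_arm", "body": {"increments": [{"grip": 1,"linear": [0.12,0.012,0],"twist": 0.007},{"grip": 1,"linear": [0.14,0.012,0],"twist": 0},{"grip": 1,"linear": [0.12,0.012,0],"twist": 0},{"grip": 1,"linear": [0.06,0,0],"twist": 0},{"grip": 1,"linear": [0.03,0,0],"twist": 0}]}}

```text
clock: 21.35
eef_pos: [0.542, -0.1162, 0.0411]
tool_rot: [-0.624, 0.286, -0.312, 0.657]
ft_force: [0.1, 0.3, 0.2]
grip_width: -0.0002
```

```bash
python3 -c "
from h import *
rel(); plan()"
```

```text
tcp X,Y -238.9 69.4
now [ 0.542  -0.1162  0.0411] yaw 40.0 t 21.35 F [0.1 0.3 0.2] w -0.0002 q [-0.23  0.47 -0.2   0.86  0.04  0.64]
```

Request:
{"method": "move_arm", "body": {"increments": [{"grip": 1,"linear": [0.03,0,0],"twist": 0},{"grip": 1,"linear": [0.03,0,0],"twist": 0},{"grip": 1,"linear": [0.03,0,0],"twist": 0},{"grip": 1,"linear": [0.03,0,0],"twist": 0},{"grip": 1,"linear": [0.03,0,0],"twist": 0}]}}

```text
clock: 21.85
eef_pos: [0.5506, -0.1271, 0.0406]
tool_rot: [-0.62, 0.295, -0.3, 0.662]
ft_force: [-9.9, 10.6, 12.7]
grip_width: -0.0001
```

```bash
python3 -c "
from h import *
rel(); plan()"
```

```text
tcp X,Y -225.1 69.0
now [ 0.5506 -0.1271  0.0406] yaw 40.19 t 21.85 F [-9.9 10.6 12.7] w -0.0001 q [-0.26  0.51 -0.13  0.91  0.06  0.61]
```

The TCP advanced to about -225 and then hit a firm stop. Backing off to re-measure the gap.

Request:
{"method": "move_arm", "body": {"increments": [{"grip": 1,"linear": [-0.05,0,0],"twist": 0},{"grip": 1,"linear": [-0.2,0,0],"twist": 0},{"grip": 1,"linear": [-0.2,-0.05,0],"twist": 0},{"grip": 1,"linear": [0,-0.22,0],"twist": 0},{"grip": 1,"linear": [0,-0.22,0],"twist": 0}]}}

```text
clock: 22.35
eef_pos: [0.4759, -0.0578, 0.1333]
tool_rot: [-0.623, 0.303, -0.291, 0.66]
ft_force: [1.2, -1.3, -0.5]
grip_width: -0.0003
```

Request:
{"method": "move_arm", "body": {"increments": [{"grip": 1,"linear": [0,-0.22,0],"twist": 0},{"grip": 1,"linear": [0,-0.22,0],"twist": 0},{"grip": 1,"linear": [0,-0.1,0],"twist": 0},{"grip": 1,"linear": [0,0,0],"twist": 0},{"grip": 1,"linear": [0,0,0],"twist": 0}]}}

```text
clock: 22.85
eef_pos: [0.4748, -0.0624, 0.2511]
tool_rot: [-0.623, 0.298, -0.295, 0.661]
ft_force: [0.3, 0.3, -0.1]
grip_width: -0.0002
```

```bash
python3 - <<'E'
from h import *
im,d,W=snap("scene","s6"); E0=np.array([641,-344.5]); L=W[...,:2]*1000-E0; X=L@EX;Y=L@EY;Z=W[...,2]
for n,a,b,c,d in (("front upper left",20,140,.10,.14),("panel",20,116,.02,.085)):
    m=(X<-150)&(X>-200)&(Y>a)&(Y<b)&(Z>c)&(Z<d); print(n,m.sum(),np.percentile(X[m],[1,5,25,50,75]).round(1))
m=(X<-190)&(X>-230)&(Y>25)&(Y<115)&(Z>.045)&(Z<.062); print("bar X",np.percentile(X[m],[1,5,50]).round(1))
m=(X<-170)&(X>-230)&(Y>15)&(Y<120)&(Z>.083)&(Z<.0925); print("panel top X",m.sum(),np.percentile(X[m],[2,50,98]).round(1))
o=rel(); print(R.from_quat(o['tool_rot']).as_matrix()[:,1].round(3))
plan((.5443,-.3342,.26,39.6),(.5443,-.3342,.18,39.6))
E
```

```text
front upper left 177 [-172.9 -172.6 -171.8 -171.4 -171.1]
panel 256 [-199.5 -196.4 -182.1 -181.4 -180.8]
bar X [-216.5 -215.9 -209.4]
panel top X 122 [-181.7 -177.8 -171.6]
tcp X,Y -323.4 51.8
[ 0.018  0.051 -0.999]
now [ 0.4746 -0.0624  0.2508] yaw 40.38 t 22.9 F [ 0.4 -0.9  0.5] w -0.0 q [-0.16  0.18 -0.02  1.36  0.05  0.7 ]
  lin [0.21, -0.008, -0.102] tw 0.001
  lin [0.21, -0.008, -0.102] tw 0.001
  lin [0.211, -0.008, -0.102] tw 0.001
  lin [0.211, -0.008, -0.101] tw 0.001
  lin [0.211, -0.008, -0.101] tw 0.001
  lin [0.211, -0.008, -0.1] tw 0.001
  --
  lin [0.0, 0.2, 0.0] tw -0.0
  lin [0.0, 0.2, 0.0] tw -0.0
  --
```

The panel face now sits at -181.4, which is flush (10 mm panel against the -171.4 front), so the drawer is shut. On to key 5.

Request:
{"method": "move_arm", "body": {"increments": [{"grip": 1,"linear": [0.21,-0.01,-0.1],"twist": 0},{"grip": 1,"linear": [0.21,0,-0.1],"twist": 0},{"grip": 1,"linear": [0.21,0,-0.1],"twist": 0},{"grip": 1,"linear": [0.21,0,-0.1],"twist": 0},{"grip": 1,"linear": [0.21,0,-0.1],"twist": 0}]}}

```text
clock: 23.4
eef_pos: [0.5335, -0.2851, 0.2317]
tool_rot: [-0.624, 0.3, -0.285, 0.663]
ft_force: [2.0, 0.8, 1.0]
grip_width: -0.0
```

Request:
{"method": "move_arm", "body": {"increments": [{"grip": 1,"linear": [0.15,0,-0.07],"twist": 0},{"grip": 1,"linear": [0,0,0],"twist": 0},{"grip": 1,"linear": [0,0,0],"twist": 0},{"grip": 1,"linear": [0,0,0],"twist": 0},{"grip": 1,"linear": [0,0,0],"twist": 0}]}}

```text
clock: 23.9
eef_pos: [0.5391, -0.3204, 0.216]
tool_rot: [-0.622, 0.309, -0.28, 0.663]
ft_force: [-0.2, -0.4, 0.0]
grip_width: 0.0001
```

```bash
python3 - <<'E'
from h import *
o=rel(); print(R.from_quat(o['tool_rot']).as_matrix()[:,1].round(3))
plan((.5444,-.3335,.19,39.6))
E
```

```text
tcp X,Y -83.6 -63.1
[-0.013  0.069 -0.998]
now [ 0.5391 -0.3204  0.216 ] yaw 40.73 t 23.9 F [-0.2 -0.4  0. ] w 0.0001 q [-0.56  0.55  0.42  1.49  0.05  0.3 ]
  lin [0.067, 0.13, -0.022] tw 0.01
  --
```

```bash
cat >> h.py <<'E'
def go(x,y,z):
    o=rel(); M=R.from_quat(o['tool_rot']).as_matrix(); d=np.array([x,y,z])-o['eef_pos']
    print("total lin",(M.T@d/.2).round(3),"up 20mm",(M.T@[0,0,.1]).round(3),"tooly",M[:,1].round(3),"pos",np.round(o['eef_pos'],4),"F",np.round(o['ft_force'],1),"q5",round(o['joint_pos'][4],3))
E
python3 -c "
from h import *
go(.5444,-.3335,.178)"
```

```text
tcp X,Y -83.6 -63.1
total lin [ 0.078  0.184 -0.029] up 20mm [-0.006 -0.1    0.004] tooly [-0.013  0.069 -0.998] pos [ 0.5391 -0.3204  0.216 ] F [-0.2 -0.4  0. ] q5 0.052
```

Request:
{"method": "move_arm", "body": {"increments": [{"grip": 1,"linear": [0.04,0.05,-0.015],"twist": 0},{"grip": 1,"linear": [0.04,0.06,-0.015],"twist": 0},{"grip": 1,"linear": [0,0.06,0],"twist": 0},{"grip": 1,"linear": [0,0,0],"twist": 0},{"grip": 1,"linear": [0,0,0],"twist": 0}]}}

```text
clock: 24.4
eef_pos: [0.5457, -0.3324, 0.1788]
tool_rot: [-0.623, 0.307, -0.279, 0.663]
ft_force: [-0.1, -0.4, 0.7]
grip_width: 0.0001
```

```bash
python3 -c "
from h import *
go(.5444,-.3335,.1605)"
```

```text
tcp X,Y -70.2 -65.7
total lin [ 0.006  0.091 -0.012] up 20mm [-0.006 -0.1    0.004] tooly [-0.012  0.068 -0.998] pos [ 0.5457 -0.3324  0.1788] F [-0.1 -0.4  0.7] q5 0.051
```

Request:
{"method": "move_arm", "body": {"increments": [{"grip": 1,"linear": [0.005,0.045,-0.01],"twist": 0},{"grip": 1,"linear": [0,0.03,0],"twist": 0},{"grip": 1,"linear": [0,0.025,0],"twist": 0},{"grip": 1,"linear": [0,0.02,0],"twist": 0},{"grip": 1,"linear": [0,0.015,0],"twist": 0}]}}

```text
clock: 24.9
eef_pos: [0.5457, -0.3339, 0.1555]
tool_rot: [-0.624, 0.304, -0.281, 0.663]
ft_force: [-6.2, 3.5, 21.6]
grip_width: 0.0002
```

```bash
python3 -c "
from h import *
go(.5444,-.3335,.155)"
```

```text
tcp X,Y -68.9 -66.6
total lin [-0.006  0.003 -0.004] up 20mm [-0.005 -0.1    0.004] tooly [-0.006  0.064 -0.998] pos [ 0.5457 -0.3339  0.1555] F [-6.2  3.5 21.6] q5 0.05
```

Key 5 is fully down: 21.6 N at z 0.1555. Hold briefly, then release and rise.

Request:
{"method": "move_arm", "body": {"increments": [{"grip": 1,"linear": [0,0.012,0],"twist": 0},{"grip": 1,"linear": [0,0.012,0],"twist": 0},{"grip": 1,"linear": [0,-0.08,0],"twist": 0},{"grip": 1,"linear": [0,-0.08,0],"twist": 0},{"grip": 1,"linear": [0,0,0],"twist": 0}]}}

```text
clock: 25.4
eef_pos: [0.5459, -0.3357, 0.1895]
tool_rot: [-0.624, 0.302, -0.284, 0.663]
ft_force: [0.1, 0.1, 0.5]
grip_width: 0.0002
```

```bash
python3 -c "
from h import *
go(.5715,-.366,.182)"
```

```text
tcp X,Y -67.4 -67.7
total lin [ 0.2    0.028 -0.004] up 20mm [-0.005 -0.1    0.004] tooly [-0.001  0.06  -0.998] pos [ 0.5459 -0.3357  0.1895] F [0.1 0.1 0.5] q5 0.05
```

Request:
{"method": "move_arm", "body": {"increments": [{"grip": 1,"linear": [0.1,0,0],"twist": 0},{"grip": 1,"linear": [0.1,0.01,-0.004],"twist": 0},{"grip": 1,"linear": [0,0.02,0],"twist": 0},{"grip": 1,"linear": [0,0,0],"twist": 0},{"grip": 1,"linear": [0,0,0],"twist": 0}]}}

```text
clock: 25.9
eef_pos: [0.5705, -0.3648, 0.1774]
tool_rot: [-0.624, 0.303, -0.282, 0.663]
ft_force: [0.4, 0.1, 1.1]
grip_width: -0.0001
```

```bash
python3 -c "
from h import *
go(.5715,-.366,.155)"
```

```text
tcp X,Y -29.3 -67.2
total lin [ 0.013  0.111 -0.005] up 20mm [-0.005 -0.1    0.004] tooly [-0.005  0.063 -0.998] pos [ 0.5705 -0.3648  0.1774] F [0.4 0.1 1.1] q5 0.05
```

Request:
{"method": "move_arm", "body": {"increments": [{"grip": 1,"linear": [0.01,0.04,-0.004],"twist": 0},{"grip": 1,"linear": [0,0.03,0],"twist": 0},{"grip": 1,"linear": [0,0.025,0],"twist": 0},{"grip": 1,"linear": [0,0.02,0],"twist": 0},{"grip": 1,"linear": [0,0.015,0],"twist": 0}]}}

```text
clock: 26.4
eef_pos: [0.571, -0.3651, 0.1556]
tool_rot: [-0.625, 0.301, -0.284, 0.662]
ft_force: [-5.0, 2.1, 15.4]
grip_width: -0.0002
```

```bash
python3 -c "
from h import *
go(.5715,-.366,.155)"
```

```text
tcp X,Y -28.8 -67.1
total lin [ 0.005  0.003 -0.001] up 20mm [-0.004 -0.1    0.004] tooly [-0.     0.059 -0.998] pos [ 0.571  -0.3651  0.1556] F [-5.   2.1 15.4] q5 0.049
```

Key 2 is fully down (15.4 N). Hold, release, and move to the start bar.

Request:
{"method": "move_arm", "body": {"increments": [{"grip": 1,"linear": [0,0.012,0],"twist": 0},{"grip": 1,"linear": [0,0.012,0],"twist": 0},{"grip": 1,"linear": [0,-0.08,0],"twist": 0},{"grip": 1,"linear": [0,-0.1,0],"twist": 0},{"grip": 1,"linear": [0,0,0],"twist": 0}]}}

```text
clock: 26.9
eef_pos: [0.5705, -0.3664, 0.1933]
tool_rot: [-0.625, 0.299, -0.286, 0.662]
ft_force: [1.3, -0.2, 0.9]
grip_width: 0.0002
```

```bash
python3 -c "
from h import *
go(.5095,-.2935,.184)"
```

```text
tcp X,Y -28.1 -68.2
total lin [-0.473  0.065  0.008] up 20mm [-0.004 -0.1    0.004] tooly [ 0.005  0.055 -0.998] pos [ 0.5705 -0.3664  0.1933] F [ 1.3 -0.2  0.9] q5 0.049
```

Request:
{"method": "move_arm", "body": {"increments": [{"grip": 1,"linear": [-0.16,0,0.003],"twist": 0},{"grip": 1,"linear": [-0.16,0.015,0.003],"twist": 0},{"grip": 1,"linear": [-0.14,0.02,0.002],"twist": 0},{"grip": 1,"linear": [0,0,0],"twist": 0},{"grip": 1,"linear": [0,0,0],"twist": 0}]}}

```text
clock: 27.4
eef_pos: [0.5067, -0.2917, 0.1813]
tool_rot: [-0.624, 0.302, -0.283, 0.663]
ft_force: [0.2, 0.2, -0.4]
grip_width: -0.0001
```

```bash
python3 -c "
from h import *
go(.5095,-.2935,.155)"
```

```text
tcp X,Y -126.3 -69.7
total lin [ 0.022  0.131 -0.   ] up 20mm [-0.005 -0.1    0.004] tooly [-0.003  0.061 -0.998] pos [ 0.5067 -0.2917  0.1813] F [ 0.2  0.2 -0.4] q5 0.05
```

Request:
{"method": "move_arm", "body": {"increments": [{"grip": 1,"linear": [0.015,0.055,0],"twist": 0},{"grip": 1,"linear": [0.005,0.035,0],"twist": 0},{"grip": 1,"linear": [0,0.025,0],"twist": 0},{"grip": 1,"linear": [0,0.02,0],"twist": 0},{"grip": 1,"linear": [0,0.015,0],"twist": 0}]}}

```text
clock: 27.9
eef_pos: [0.5112, -0.295, 0.1554]
tool_rot: [-0.624, 0.301, -0.285, 0.662]
ft_force: [-8.7, 4.1, 20.2]
grip_width: 0.0002
```

```bash
python3 -c "
from h import *
go(.5095,-.2935,.155)"
```

```text
tcp X,Y -120.9 -68.4
total lin [-0.011  0.003 -0.001] up 20mm [-0.004 -0.1    0.004] tooly [ 0.002  0.058 -0.998] pos [ 0.5112 -0.295   0.1554] F [-8.7  4.1 20.2] q5 0.051
```

The start bar is fully down (20 N). Hold, release, withdraw upward and do a last check.

Request:
{"method": "move_arm", "body": {"increments": [{"grip": 1,"linear": [0,0.012,0],"twist": 0},{"grip": 1,"linear": [0,0.012,0],"twist": 0},{"grip": 1,"linear": [0,-0.08,0],"twist": 0},{"grip": 1,"linear": [0,-0.15,0],"twist": 0},{"grip": 1,"linear": [0,-0.2,0],"twist": 0}]}}

```text
clock: 28.4
eef_pos: [0.5089, -0.2993, 0.2369]
tool_rot: [-0.623, 0.304, -0.283, 0.663]
ft_force: [0.6, -0.6, 0.7]
grip_width: 0.0003
```

Request:
{"method": "move_arm", "body": {"increments": [{"grip": 1,"linear": [0,-0.1,0],"twist": 0},{"grip": 1,"linear": [0,0,0],"twist": 0},{"grip": 1,"linear": [0,0,0],"twist": 0},{"grip": 1,"linear": [0,0,0],"twist": 0},{"grip": 1,"linear": [0,0,0],"twist": 0}]}}

```text
clock: 28.9
eef_pos: [0.5115, -0.3031, 0.2579]
tool_rot: [-0.623, 0.303, -0.285, 0.662]
ft_force: [-0.5, -0.4, 0.3]
grip_width: -0.0001
```

```bash
python3 - <<'E'
from h import *
im,d,W=snap("scene","s7"); E0=np.array([641,-344.5]); L=W[...,:2]*1000-E0; X=L@EX;Y=L@EY;Z=W[...,2]
m=(X<-150)&(X>-200)&(Y>20)&(Y<116)&(Z>.02)&(Z<.085); print("panel face X",np.percentile(X[m],[25,50]).round(1))
for n,x,y in(("5",-71,-67),("2",-29,-67),("bar",-122,-68),("1",-29,-25),("4",-71,-25)):
    k=(abs(X-x)<8)&(abs(Y-y)<8)&(Z>.15); print(n,k.sum(),np.median(Z[k]).round(4) if k.sum() else "hidden")
go(.5,-.29,.25)
E
```

```text
panel face X [-181.8 -181.4]
5 80 0.4328
2 26 0.1618
bar 237 0.3102
1 23 0.1603
4 25 0.1603
tcp X,Y -114.6 -73.4
total lin [-0.085  0.042 -0.002] up 20mm [-0.005 -0.1    0.004] tooly [-0.     0.061 -0.998] pos [ 0.5114 -0.303   0.2576] F [-0.6 -0.2 -0.2] q5 0.052
```

The drawer is still flush and the visible keys are up. The readings for key 5 and the bar were of the arm in front of them. The robot is clear, so I'm handing in.

```bash
python3 -c "
from h import *
print(bot.job_done())"
```

```text
the job is handed in; nothing more can be done
None
```

The job was handed in at about 29 s of the 72 s allowed; no verdict was reported. I took the blank from the middle compartment by its ends, set it on the bench and regripped it by its long sides. It then went flat between the drawer cleats; I shut the drawer and pressed 5, 2 and the start bar.

**Drawer:** the first push and one repeat stopped about 4.5 mm short, probably because the gripper's knuckles met the housing, with up to about 37 N at the wrist. I couldn't tell how much of that was on the gripper's body, whose limit is 40 N. I turned the tool 90° and pushed again. The panel then measured flush (face at -181.4 mm against a housing front at -171.4 mm) and still did at the last check.

**Blank:** before closing, it was flat on the drawer floor between the cleats, its top at 54 mm. It was about 1–3 mm from the bay centre along the slide and about 1 mm across. I could not see it after the drawer was shut.

**Keys:** 5, 2 and the start bar each bottomed out (tool tip at about 155.5 mm, 15–22 N) and were released before the next. At the end keys 1, 2 and 4 measured up. Key 5 and the bar were hidden by the arm, and I did not measure 3 and 6. The tool was clear at 0.258 m with no force beyond noise.

I did not re-measure the bystanders at the end.

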